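# Load the hardened chisels and lower them into the tempering well

### The job

The cold chisels on the bench are freshly hardened and brittle as glass, and must go into the tempering well: take the stray nut off the raised platform and leave it on the bench, and lay every chisel flat, side by side, on the platform, holding each with a light grip. Then slide the travel bolt right out and crack the release valve open only a little (about a tenth of a turn), so that the platform sinks slowly (no faster than about 2 cm a second) until it is fully down. Finish by turning the valve fully shut and sliding the bolt right back in.

Things in the scene. Friction and masses are not known exactly. Their poses are not given: they have to be found in the camera images.
- chisel_1_mid (a point): centre, half-way up, of an octagonal cold chisel of dark blue steel (there are two to four of them, this one may be absent), 160 mm long, 20 mm wide, 17 mm high, 0.24 kg, lying flat. Its own y axis runs along the length, z is up. Hardened and brittle: it chips when the fingers press it with more than about 80 N each, so use a light grip (20 to 30 N each).
- chisel_2_mid (a point): centre, half-way up, of another such chisel (may be absent), same size and axes, just as brittle.
- chisel_3_mid (a point): centre, half-way up, of another such chisel (may be absent), same size and axes, just as brittle. It lies near the tall blue lever press, which stands at x 0.36 to 0.57, y 0.21 to 0.34 and is about 0.35 high (with its lever reaching on to the left): keep clear of it.
- chisel_4_mid (a point): centre, half-way up, of another such chisel (may be absent), same size and axes, just as brittle.
- stray_nut_mid (a point): centre, half-way up, of a rusty hexagon nut, 30 mm across flats (along its own x axis), 34 mm across corners, 24 mm high, lying on the platform at the start.
- well_rim (a point): centre of the mouth of the tempering well, a fixed open-topped dark steel box on the bench, at rim height (115 mm over the bench, the rim bead adds 4 mm to look at). Mouth 186 mm along its x axis and 226 mm along its y axis, walls 6 mm thick; x points away from the robot to the back (turned a few degrees at most), y to the left. Behind the back wall is a grey valve block 68 mm deep (x +99 to +167 mm), 170 mm wide, 100 mm high, which carries the valve and the bolt.
- platform_top (a point): centre of the top face of the steel platform in the well, 174 x 214 mm (x, y, axes as the well's). Raised, it lies 8 mm under the rim; fully down, 73 mm under it. Room for four chisels side by side along x, at y -72, -24, +24, +72 mm.
- platform (a joint): how far the platform has sunk, in m: 0 raised (at the start), 0.065 fully down. At rest it may stand up to 1 mm low. It holds still while the valve is shut, and cannot be raised again.
- valve_bar (a point): centre of the release valve's bar handle, on its upright spindle on the right of the valve block: a steel bar 64 mm long, 12 mm wide, 16 mm high, its centre 126 mm over the bench. x axis along the bar (pointing to the back when shut). Grip it across its width from above.
- valve (a joint): turn of the release valve in rad: 0 shut (at the start), grows counter-clockwise seen from above as it opens, stop at 1.4. It stays where it is left; turning it takes about 0.2 N m. Up to about 0.3 rad nothing moves; between about 0.4 and 0.75 rad the platform sinks slowly, 7 to 13 mm/s depending on its load; from about 0.8 rad on it drops far too fast.
- bolt_knob (a point): centre of the black knob of the travel bolt, on the left of the valve block: 18 mm across, 20 mm high, its centre 128 mm over the bench, on a 12 mm neck, the flat bolt under it. Slides to the left along the well's y axis.
- bolt (a joint): how far the travel bolt is withdrawn, in m: 0 locked (at the start), 0.030 right out; takes about 2 N to slide (it jams if the valve is opened before it is drawn: shut the valve then). While it is in, its tongue stops the platform after about 2 mm, whatever the valve does; it is clear of the platform from about 0.022 on.
Mind the look-alikes: they are no part of the job. What is shaped like the part that bears stray_nut_mid but green is not meant.

How it is judged:
By the outcome, as a careful person would: the job done as asked, in the order asked, and still so for the second after the job is handed in, with the robot touching nothing.
Of chisel_1, chisel_2, chisel_3, chisel_4 only 2 to 4 are there at a start; the rules pass over those that are not, and their reading is None.
At some moment in a run one of stray_nut may be knocked a few centimetres aside while the robot is not near it.
Once in a run the grip may slacken for a moment while it holds something.
It also fails if it takes over 210 s, if anything falls off the work surface, if the arm or the gripper's body presses on something with over 40 N, if the wrist force passes 120 N, or if a joint passes its speed limit or range.

### The arm

A 7-joint arm with a two-finger parallel gripper is mounted at the origin on a cart in front of the work surface, level with it; the furniture and walls round the work are solid. World frame = base frame: x ahead of the robot, y to its left, z up, the work surface at z = 0. Lengths are in m, angles in rad, forces in N, time in s.
With the tool pointing down it reaches from about 0.4 to 0.875 m from the base axis. Payload 19.3 kg.
Tool frame: the origin (TCP) lies at the very end of the fingers, on their centre line; the grasp point (between the pads) lies 19 mm behind it; z points along the fingers, y is the direction in which the jaws open and shut (so a half turn about z gives the same grasp; the last joint's range is limited). The gripper opens to 85 mm and grips with 20 to 120 N. Pads are 22 mm wide; open, the fingers measure 114 mm over their backs; the gripper's body (76 mm by 85 mm) begins 54 mm behind the grasp point. The pads swing forward as they close: fully open they stand 13 mm farther back than shut.
Start: joints at [-1.38, 0.521, -0.036, 1.599, 0.021, 1.021, -0.113], TCP at [0.161, 0.604, 0.191] pointing down, gripper open.
Joint ranges: [-2.91, 2.91], [-0.3, 2.13], [-1.5, 1.42], [0.17, 2.43], [-1.26, 4.41], [0.16, 1.93], [-2.52, 2.52]. Speed limits (rad/s): [1.89, 1.89, 2.39, 2.39, 3.01, 3.01, 3.01].

### API

Orientations are given as [roll, pitch, yaw] about the fixed x, y, z axes, in that order (R = Rz(yaw) Ry(pitch) Rx(roll)).
In Python, from workcell import bot, viewer gives the robot as it stands.
- The arm moves only by the shell command python3 -m creep 'ROWS' [FORCE]. ROWS is JSON, a list of rows, each an object of numbers: "rx", "ry", "rz": the turn, a rotation vector about the tool's x, y, z in degrees; "tx", "ty", "tz": the shift along the tool's x, y, z in mm; "hand": the closure, from -1 (fully open) to 1 (shut), so that 0 is half open. In form: [{"rx": .., "ry": .., "rz": .., "tx": .., "ty": .., "tz": .., "hand": ..}, ...]. A call has 1 to 8 rows; each row is the pose to reach, as a shift and turn from the pose commanded when the call began, along the tool's axes at that moment; what a row does not reach only later rows make up. A row lasts 1/10 s, in which the tool goes at most 50 mm and 8.59 degrees, less where a joint would pass 70% of its speed; a pose out of reach is approached as far as the arm can. A call with a gripper value outside its range is refused whole. The fingers move at their own pace and stop on an object; FORCE is the grip in N (left out, the last holds). Time passes only in rows, so rows that repeat a pose let the fingers close. It gives the time, the measured TCP pose, the force and the opening at its end, in the units of the state.
- bot.observe(): the state, without advancing time (a new reading comes with each control period).
- viewer.grab_frame(name): name is "scene" or "top" or "wrist"; returns a dict with "pixels" (420x560x3 uint8, blue, green, red), "vertical_fov" (degrees; the focal length in pixels is half the picture's height over the tangent of half this angle, whatever the lens; pixels are square), "cx", "cy" (the principal point, pixels), "rvec" (rotation vector, rad) and "tvec" (3), from world to camera coordinates, as OpenCV has them; the wrist camera has in their place "tool_from_camera" (4x4, takes a point from camera to tool coordinates, whose origin is the TCP and whose axes are the flange's). Camera axes: x right, y down, z forward; pixel columns grow to the right and rows downward; lengths in m; the calibration is good to about 2 mm. A picture is of the moment at which its call begins: read the wrist's pose just before it. There is no depth.
- bot.job_done(): hands the job in, once; it reports no verdict.
Trained networks look in a picture, given as the dict that the camera call returned (one of the last four; its "shot" number tells which), for a name from the list of things; names that differ only in an ending like _2 or _b are one class to them, and where a whole thing is asked for, a point or a joint stands for the part that bears it (a point fixed in the world has none). Each returns a list of dicts, best first, with "score" (0 to 1); they miss things now and then, are a little off and sometimes report something else, mostly with a low value. They report only what shows in the picture. A call takes as long as a camera call. They do not tell look-alikes from the thing itself.
- viewer.outline_of(target, picture): "mask" (420x560 bool, what is visible of it) and "bbox" ([left, top, right, bottom] in pixels, round what is visible of it).
The state is a dict: "clock": time; "qpos": joint angles; "qd": joint speeds; "joint_efforts": joint torques, N m; "position": TCP position; "tool_rot": TCP orientation; "force": force on the tool from outside, world axes, zero at the start; "moment": the same for the moment, N m; "grip_width": finger opening in m.
Only numpy, scipy, OpenCV 4.12 (cv2) and the standard library are available. Lean on these libraries where they do the work, as an engineer would, in place of code of your own. Each camera call takes 0.05 s, during which the arm holds its last target.

## Working session

There is one attempt and no reset: what is moved stays moved. The work goes in short steps, Python scripts to look and compute and a shell command to move; the robot and the scene stay as the last step left them, time stands still between calls to the robot, and variables do not carry over. Pictures are saved under pics/ and viewed, and the job is handed in when it is done.

```bash
ls; mkdir -p pics; cat > h.py <<'E'
import numpy as np, cv2
from workcell import bot, viewer
def K(p):
    f=p["pixels"].shape[0]/2/np.tan(np.radians(p["vertical_fov"])/2)
    return f,p["cx"],p["cy"]
E
python3 - <<'E'
from h import *
s=bot.observe(); print({k:np.round(v,3).tolist() for k,v in s.items()})
for n in ["scene","top","wrist"]:
    p=viewer.grab_frame(n); cv2.imwrite(f"pics/{n}0.png",p["pixels"])
    print(n,{k:v for k,v in p.items() if k!="pixels"})
E
```

```text
pics
{'clock': 0.0, 'qpos': [-1.38, 0.522, -0.036, 1.6, 0.021, 1.021, -0.113], 'qd': [-0.001, -0.0, 0.0, -0.001, -0.0, 0.002, -0.0], 'joint_efforts': [0.001, -92.711, 1.98, -36.993, 0.018, 0.008, 0.0], 'position': [0.161, 0.604, 0.191], 'tool_rot': [-3.14, 0.0, 2.881], 'force': [0.392, 0.096, -0.39], 'moment': [-0.029, 0.018, 0.015], 'grip_width': 0.085}
scene {'vertical_fov': 43.36627130166559, 'cx': 279.56885671554465, 'cy': 205.58156264572335, 'rvec': array([ 2.16747766, -0.67778174,  0.33358077]), 'tvec': array([-0.43100715,  0.30876979,  1.08897152]), 'shot': 1}
top {'vertical_fov': 49.75694848772288, 'cx': 282.76844454511826, 'cy': 212.63225928367086, 'rvec': array([ 2.13947026, -2.10671602,  0.16583368]), 'tvec': array([0.05978238, 0.54795092, 1.36374751]), 'shot': 2}
wrist {'vertical_fov': 58.98749444003263, 'cx': 281.64878190372843, 'cy': 208.33653686741738, 'tool_from_camera': array([[-3.90942995e-04, -9.53522500e-01, -3.01321571e-01,
         7.68912457e-02],
       [ 9.99999465e-01, -6.61339441e-04,  7.95360418e-04,
         4.51783273e-04],
       [-9.57669894e-04, -3.01321099e-01,  9.53522248e-01,
        -1.81294290e-01],
       [ 0.00000000e+00,  0.00000000e+00,  0.00000000e+00,
         1.00000000e+00]]), 'shot': 3}
```

View pics/scene0.png

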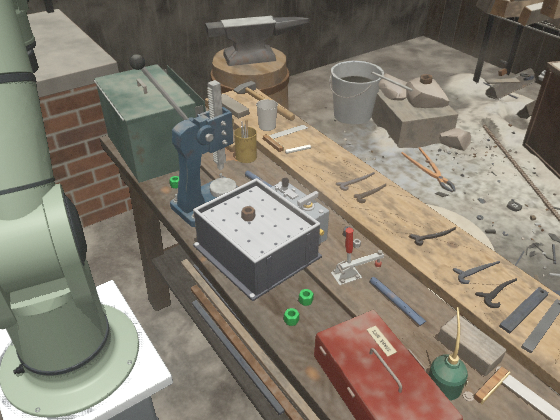

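View pics/top0.png

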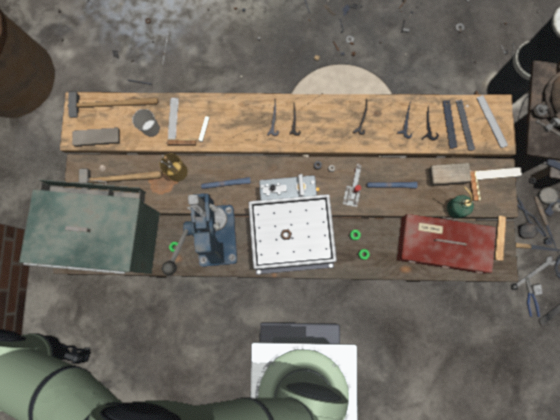

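View pics/wrist0.png

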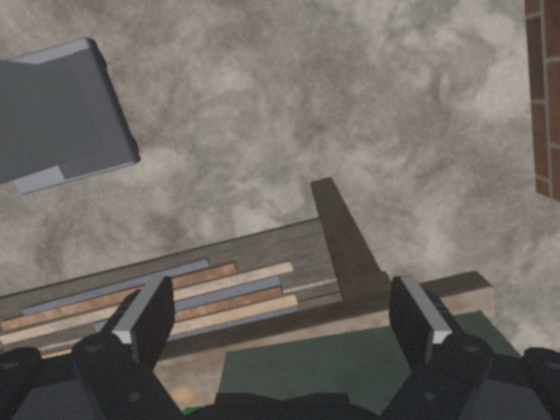

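```bash
cat >> h.py <<'E'
def pr(p,P):
    f,cx,cy=K(p); R,_=cv2.Rodrigues(p["rvec"]); c=R@np.asarray(P,float)+p["tvec"]; return np.array([f*c[0]/c[2]+cx,f*c[1]/c[2]+cy])
def cam(p):
    """R (world from cam), origin"""
    if "rvec" in p:
        R,_=cv2.Rodrigues(p["rvec"]); return R.T,-R.T@p["tvec"]
    raise
def wpose(p,s):
    from scipy.spatial.transform import Rotation as Ro
    T=np.eye(4);T[:3,:3]=Ro.from_euler('xyz',s["tool_rot"]).as_matrix();T[:3,3]=s["position"]
    T=T@p["tool_from_camera"]; R=T[:3,:3].T
    p["rvec"]=cv2.Rodrigues(R)[0]; p["tvec"]=-R@T[:3,3]; return p
def back(p,uv,z):
    f,cx,cy=K(p); R,o=cam(p); d=R@np.array([(uv[0]-cx)/f,(uv[1]-cy)/f,1.]); return o+d*(z-o[2])/d[2]
def shot(n):
    s=bot.observe(); p=viewer.grab_frame(n)
    if n=="wrist": wpose(p,s)
    return p
def chis(p,m,z=0.0085):
    c=[c for c in cv2.findContours(m.astype(np.uint8),cv2.RETR_EXTERNAL,cv2.CHAIN_APPROX_NONE)[0]]
    c=max(c,key=cv2.contourArea)[:,0,:]
    W=np.array([back(p,q,z)[:2] for q in c],np.float32)
    r=cv2.minAreaRect(W); b=cv2.boxPoints(r); e=[b[1]-b[0],b[2]-b[1]]
    a=max(e,key=np.linalg.norm); 
    return np.array(r[0]),np.degrees(np.arctan2(a[1],a[0]))%180,sorted(r[1])
def stt():
    s=bot.observe(); print("t",round(float(s["clock"]),2),np.round(s["position"],4),np.round(np.degrees(s["tool_rot"]),2),"F",np.round(s["force"],1),"w",round(float(s["grip_width"]),4)); return s
E
python3 - <<'E'
from h import *
p=shot("top"); q=shot("scene")
for P in (p,q):
  for n in ["chisel_1_mid","stray_nut_mid","valve_bar","bolt_knob","platform_top","well_rim"]:
    try:
      for r in viewer.outline_of(n,P):
        m=r["mask"]; ys,xs=np.nonzero(m)
        z={"c":.0085,"s":.119,"v":.126,"b":.128,"p":.107,"w":.115}[n[0]]
        print(n,round(r["score"],2),np.round(r["bbox"]),m.sum(),np.round(back(P,(xs.mean(),ys.mean()),z),4), chis(P,m) if n[0]=="c" else "")
    except Exception as e: print(n,repr(e)[:200])
cv2.imwrite("pics/top_well.png",cv2.resize(p["pixels"][160:280,180:430],None,fx=3.2,fy=3.2,interpolation=2))
E
```

```text
chisel_1_mid 0.71 [255. 201. 331. 266.] 3993 [0.4937 0.0404 0.0085] (array([0.4945347 , 0.04105674]), np.float32(95.98361), [0.1867467314004898, 0.22825881838798523])
stray_nut_mid 0.62 [253. 199. 331. 264.] 4165 [0.4783 0.0408 0.119 ] 
stray_nut_mid 0.46 [348. 231. 359. 240.] 54 [ 0.4727 -0.1437  0.119 ] 
stray_nut_mid 0.39 [358. 248. 369. 258.] 65 [ 0.4188 -0.1703  0.119 ] 
bolt_knob 0.46 [262. 187. 288. 194.] 161 [0.6052 0.0955 0.128 ] 
platform_top 0.76 [254. 200. 330. 265.] 4084 [0.4801 0.0408 0.107 ] 
well_rim 0.62 [252. 176. 336. 271.] 6873 [0.4953 0.0422 0.115 ] 
well_rim 0.53 [265. 183. 285. 196.] 152 [0.6077 0.0956 0.115 ] 
stray_nut_mid 0.69 [303. 292. 314. 306.] 185 [ 0.4288 -0.2289  0.119 ] 
stray_nut_mid 0.68 [170. 176. 179. 186.] 78 [0.3825 0.2725 0.119 ] 
stray_nut_mid 0.67 [204. 186. 312. 262.] 3975 [0.473  0.0222 0.119 ] 
stray_nut_mid 0.61 [282. 307. 300. 326.] 200 [ 0.3743 -0.2535  0.119 ] 
stray_nut_mid 0.47 [240. 202. 258. 222.] 205 [0.4738 0.0586 0.119 ] 
valve_bar 0.5 [300. 190. 318. 204.] 161 [0.6178 0.0162 0.126 ] 
bolt_knob 0.58 [276. 179. 298. 201.] 190 [0.5984 0.0775 0.128 ] 
platform_top 0.79 [204. 187. 312. 260.] 3968 [0.4801 0.0343 0.107 ] 
well_rim 0.96 [195. 180. 329. 297.] 11052 [ 0.4605 -0.0178  0.115 ]
```

View pics/top_well.png

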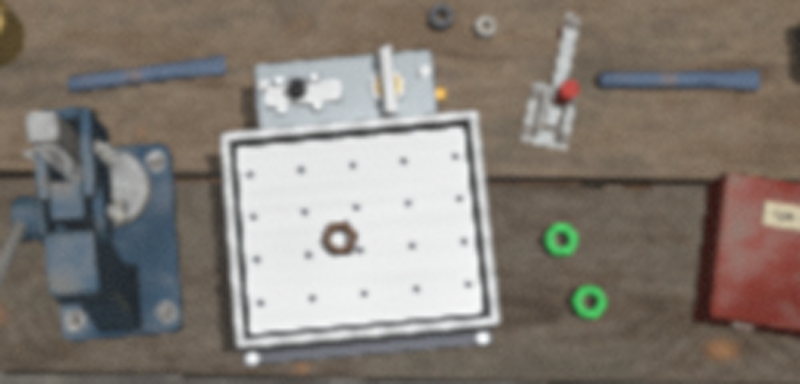

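```bash
python3 - <<'E'
from h import *
p=shot("top"); q=shot("scene")
I=p["pixels"].astype(int)
for nm,(l,t,r,b) in {"chisL":(198,172,256,194),"chisR":(362,176,420,194),"d1":(438,95,458,150)}.items():
    s=I[t:b,l:r]; m=np.zeros((420,560),bool); m[t:b,l:r]=(s[...,0]-s[...,2]>12)
    if m.sum()<20: print(nm,m.sum()); continue
    print(nm,chis(p,m),m.sum())
for nm,uv,z in [("nutTop",(286,235),.131),("barend1",(180+386/3.2,160+48/3.2),.134),("barend2",(180+390/3.2,160+108/3.2),.134),("knob",(180+296/3.2,160+88/3.2),.138)]:
    print(nm,back(p,uv,z))
# rim corners outer
for uv in [(222,133),(475,112),(498,322),(240,345)]:
    print(back(p,(180+uv[0]/3.2,160+uv[1]/3.2),.119))
a=cv2.resize(p["pixels"][85:195,420:540],(600,550),interpolation=2)
cv2.imwrite("pics/cropA.png",a)
cv2.imwrite("pics/cropB.png",cv2.resize(q["pixels"][150:300,160:340],(800,600)[0:2] if 0 else (720,600),interpolation=2))
cv2.imwrite("pics/cropC.png",cv2.resize(q["pixels"][250:420,360:560],(700,595),interpolation=2))
E
```

```text
chisL (array([0.65473199, 0.22091079]), np.float32(98.551765), [0.015268679708242416, 0.08296710252761841]) 192
chisR (array([ 0.65150827, -0.31923226]), np.float32(90.74061), [0.01655888743698597, 0.08092039823532104]) 197
d1 (array([ 0.89178252, -0.47223046]), np.float32(6.4150047), [0.015843067318201065, 0.08185625076293945]) 109
nutTop [0.46662635 0.05617623 0.131     ]
barend1 [0.64598998 0.01555856 0.134     ]
barend2 [0.58917023 0.01131136 0.134     ]
knob [0.60596651 0.09805346 0.138     ]
[0.56659884 0.16679833 0.119     ]
[ 0.5897007  -0.06802282  0.119     ]
[ 0.39548588 -0.08872091  0.119     ]
[0.37104048 0.14468849 0.119     ]
```

View pics/cropA.png

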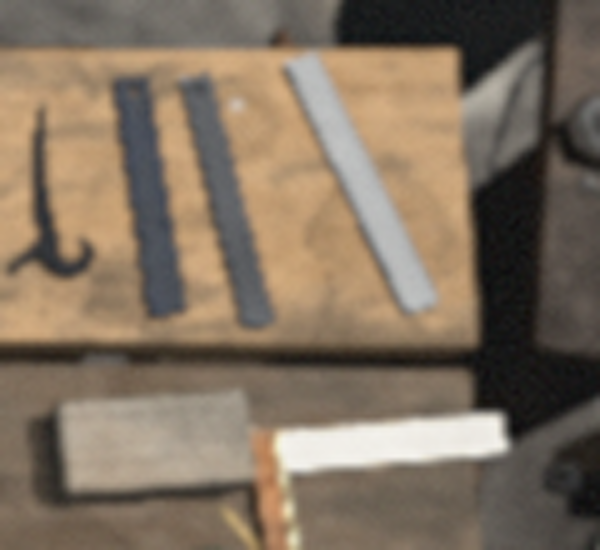

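View pics/cropB.png

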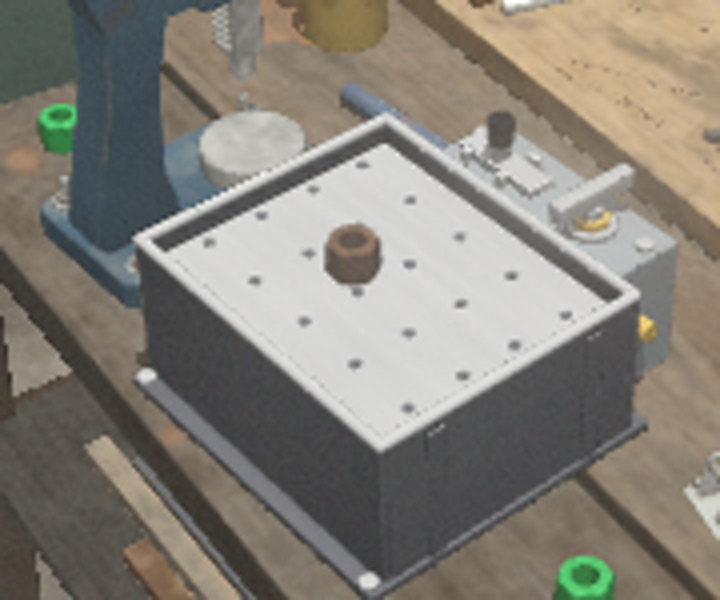

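View pics/cropC.png

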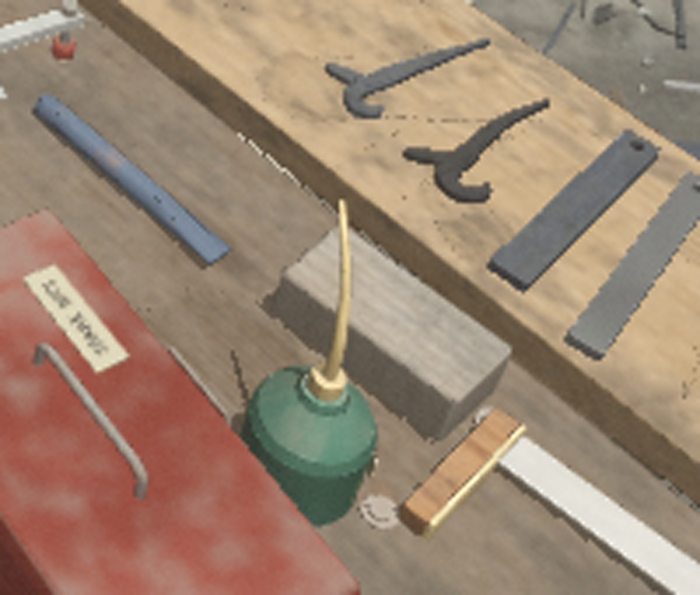

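The rusty nut at top (286,235) on the platform is the one. The others, at (356,235), (364,254) and (174,246), are green look-alikes. Two octagonal blue chisels lie at (227,183) and (392,185). The bars on the back shelf are flat and have holes, so they aren't chisels. I'll raise the arm first.

```bash
python3 -m creep '[{"tz":-50},{"tz":-100},{"tz":-150},{"tz":-200},{"tz":-250},{"tz":-270},{"tz":-270}]'; python3 - <<'E'
from h import *
stt()
p=shot("top")
for uv in [(356,235),(364,254)]: print(back(p,uv,.012))
for uv in [(404,217),(404,262),(350,190)]: print(back(p,uv,0.0))
def toolmove(target,yaw):
    from scipy.spatial.transform import Rotation as Ro
    s=bot.observe(); R=Ro.from_euler('xyz',s["tool_rot"])
    d=R.inv().apply(np.array(target)-s["position"])*1000
    Rt=Ro.from_euler('xyz',[180,0,yaw],degrees=True)
    print("t mm",d.round(1),"r deg",np.degrees((R.inv()*Rt).as_rotvec()).round(1))
toolmove([.42,.04,.45],186); toolmove([.42,.04,.45],96)
E
```

```text
t 0.95 [0.1612 0.6038 0.1914] [-180.      0.    165.06] F [-0.3 -0.8 -0.5] w 0.0853
[ 0.48469883 -0.16392687  0.012     ]
[ 0.4250238  -0.18831606  0.012     ]
[ 0.54659389 -0.31979869  0.        ]
[ 0.4027877  -0.31561157  0.        ]
[ 0.63298063 -0.14785157  0.        ]
t mm [-395.5 -478.  -258.6] r deg [  0.    0.  -20.9]
t mm [-395.5 -478.  -258.6] r deg [ 0.  -0.  69.1]schema error: expected keys rx, ry, rz, tx, ty, tz, hand
```

```bash
python3 -m creep '[{"rx":0,"ry":0,"rz":0,"tx":0,"ty":0,"tz":-50,"hand":-1},{"rx":0,"ry":0,"rz":0,"tx":0,"ty":0,"tz":-100,"hand":-1},{"rx":0,"ry":0,"rz":0,"tx":0,"ty":0,"tz":-150,"hand":-1},{"rx":0,"ry":0,"rz":0,"tx":0,"ty":0,"tz":-200,"hand":-1},{"rx":0,"ry":0,"rz":0,"tx":0,"ty":0,"tz":-250,"hand":-1},{"rx":0,"ry":0,"rz":0,"tx":0,"ty":0,"tz":-270,"hand":-1},{"rx":0,"ry":0,"rz":0,"tx":0,"ty":0,"tz":-270,"hand":-1}]' 25
cat >> h.py <<'E'
def toolmove(target,yaw):
    from scipy.spatial.transform import Rotation as Ro
    s=bot.observe(); R=Ro.from_euler('xyz',s["tool_rot"])
    d=R.inv().apply(np.array(target)-s["position"])*1000
    Rt=Ro.from_euler('xyz',[180,0,yaw],degrees=True)
    print("t mm",d.round(1),"r deg",np.degrees((R.inv()*Rt).as_rotvec()).round(1))
E
python3 - <<'E'
from h import *
print(np.round(stt()["qpos"],2)); toolmove([.42,.04,.45],96);toolmove([.42,.04,.45],186)
E
```

```text
clock: 1.7
position: [0.1613, 0.6045, 0.4647]
tool_rot: [3.137, -0.0, 2.881]
force: [0.9, 0.4, -0.4]
grip_width: 0.0853
t 1.7 [0.1613 0.6045 0.4647] [ 1.7972e+02 -2.0000e-02  1.6505e+02] F [ 0.9  0.4 -0.4] w 0.0853
[-1.4   0.39 -0.01  1.13  0.01  1.62 -0.1 ]
t mm [-395.6 -478.8   12.2] r deg [ 0.2 -0.2 69. ]
t mm [-395.6 -478.8   12.2] r deg [  0.3   0.  -21. ]
```

```bash
python3 -m creep '[{"rx":0,"ry":0,"rz":-3,"tx":-40,"ty":-30,"tz":0,"hand":-1},{"rx":0,"ry":0,"rz":-6,"tx":-80,"ty":-60,"tz":0,"hand":-1},{"rx":0,"ry":0,"rz":-9,"tx":-120,"ty":-90,"tz":0,"hand":-1},{"rx":0,"ry":0,"rz":-12,"tx":-160,"ty":-120,"tz":0,"hand":-1},{"rx":0,"ry":0,"rz":-15,"tx":-190,"ty":-160,"tz":0,"hand":-1},{"rx":0,"ry":0,"rz":-18,"tx":-220,"ty":-200,"tz":0,"hand":-1},{"rx":0,"ry":0,"rz":-21,"tx":-250,"ty":-240,"tz":0,"hand":-1},{"rx":0,"ry":0,"rz":-21,"tx":-275,"ty":-280,"tz":0,"hand":-1}]'
python3 - <<'E'
from h import *
print(np.round(stt()["qpos"],2)); toolmove([.41,.04,.45],186)
E
```

```text
clock: 2.5
position: [0.3551, 0.2599, 0.4607]
tool_rot: [-3.141, -0.001, -3.035]
force: [2.2, 1.1, 0.1]
grip_width: 0.0852
t 2.5 [0.3551 0.2599 0.4607] [-1.7998e+02 -3.0000e-02 -1.7387e+02] F [2.2 1.1 0.1] w 0.0852
[-0.9   0.03  0.14  1.6  -0.    1.52  0.92]
t mm [ -31.1 -224.5   10.8] r deg [-0.  -0.   0.1]
```

```bash
python3 -m creep '[{"rx":0,"ry":0,"rz":0,"tx":-6,"ty":-45,"tz":0,"hand":-1},{"rx":0,"ry":0,"rz":0,"tx":-12,"ty":-90,"tz":0,"hand":-1},{"rx":0,"ry":0,"rz":0,"tx":-18,"ty":-135,"tz":0,"hand":-1},{"rx":0,"ry":0,"rz":0,"tx":-24,"ty":-180,"tz":0,"hand":-1},{"rx":0,"ry":0,"rz":0,"tx":-31,"ty":-224,"tz":0,"hand":-1},{"rx":0,"ry":0,"rz":0,"tx":-31,"ty":-224,"tz":0,"hand":-1},{"rx":0,"ry":0,"rz":0,"tx":-31,"ty":-224,"tz":0,"hand":-1}]'
python3 - <<'E'
from h import *
stt(); p=shot("wrist"); cv2.imwrite("pics/w1.png",p["pixels"]); np.save("w1.npy",p,allow_pickle=True)
for n in ["stray_nut_mid","valve_bar","bolt_knob","chisel_1_mid","platform_top"]:
  for r in viewer.outline_of(n,p):
    m=r["mask"]; ys,xs=np.nonzero(m); z={"c":.0085,"s":.119,"v":.126,"b":.128,"p":.107}[n[0]]
    print(n,round(r["score"],2),np.round(r["bbox"]),m.sum(),np.round(back(p,(xs.mean(),ys.mean()),z),4))
E
```

```text
clock: 3.2
position: [0.4089, 0.0424, 0.4609]
tool_rot: [3.142, -0.001, -3.038]
force: [-1.5, 0.8, 1.0]
grip_width: 0.0855
t 3.2 [0.4089 0.0424 0.4609] [ 1.8000e+02 -4.0000e-02 -1.7404e+02] F [-1.5  0.8  1. ] w 0.0855
stray_nut_mid 0.75 [277. 183. 298. 204.] 398 [0.4729 0.0586 0.119 ]
stray_nut_mid 0.73 [150. 164. 173. 184.] 320 [ 0.4607 -0.1244  0.119 ]
stray_nut_mid 0.69 [133. 127. 157. 146.] 353 [ 0.4106 -0.1467  0.119 ]
stray_nut_mid 0.49 [477. 169. 501. 178.] 107 [0.4136 0.3458 0.119 ]
valve_bar 0.58 [243. 260. 259. 302.] 348 [0.6171 0.0165 0.126 ]
bolt_knob 0.91 [280. 269. 325. 289.] 561 [0.6012 0.094  0.128 ]
platform_top 0.78 [200. 135. 350. 251.] 15676 [0.477  0.0414 0.107 ]
```

View pics/w1.png

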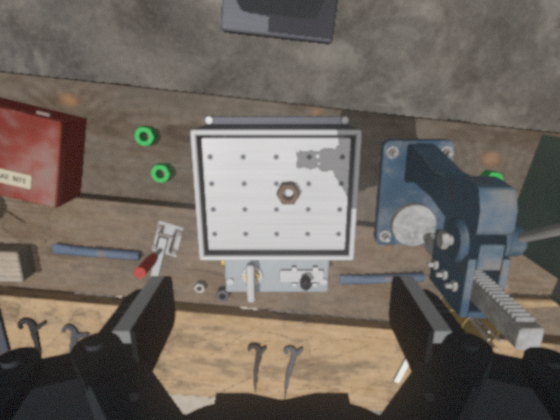

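```bash
python3 - <<'E'
from h import *
p=np.load("w1.npy",allow_pickle=True).item(); I=p["pixels"].astype(int)
for nm,(l,t,r,b) in {"chisL":(338,268,424,290),"chisR":(48,238,144,264)}.items():
    s=I[t:b,l:r]; m=np.zeros((420,560),bool); m[t:b,l:r]=(s[...,0]-s[...,2]>8)
    print(nm,chis(p,m),m.sum())
cv2.imwrite("pics/w1n.png",cv2.resize(p["pixels"][110:310,180:370],None,fx=3,fy=3,interpolation=cv2.INTER_CUBIC))
cv2.imwrite("pics/w1v.png",cv2.resize(p["pixels"][250:310,215:345],None,fx=6,fy=6,interpolation=cv2.INTER_CUBIC))
cv2.imwrite("pics/w1m.png",cv2.resize(p["pixels"][170:215,262:317],None,fx=12,fy=12,interpolation=cv2.INTER_CUBIC))
E
```

```text
chisL (array([0.65622282, 0.22371493]), np.float32(95.893555), [0.017005685716867447, 0.08553117513656616]) 494
chisR (array([ 0.65142924, -0.31563374]), np.float32(91.02708), [0.019248997792601585, 0.08358306437730789]) 681
```

View pics/w1n.png

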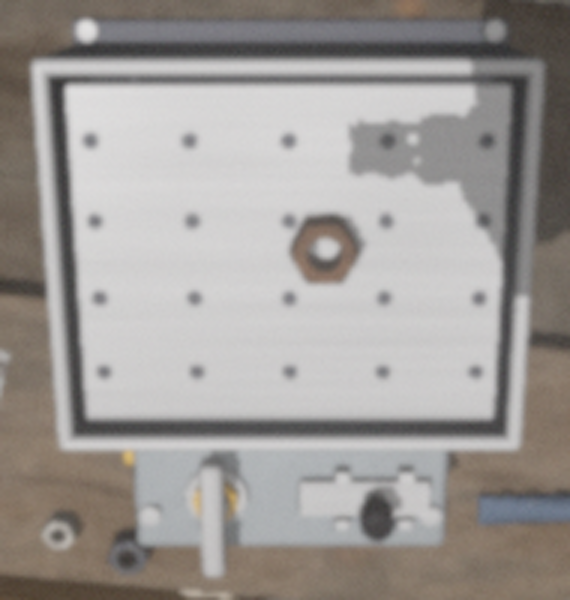

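View pics/w1v.png

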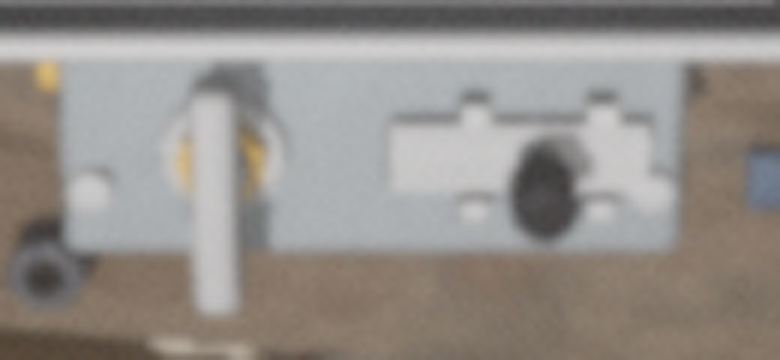

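View pics/w1m.png

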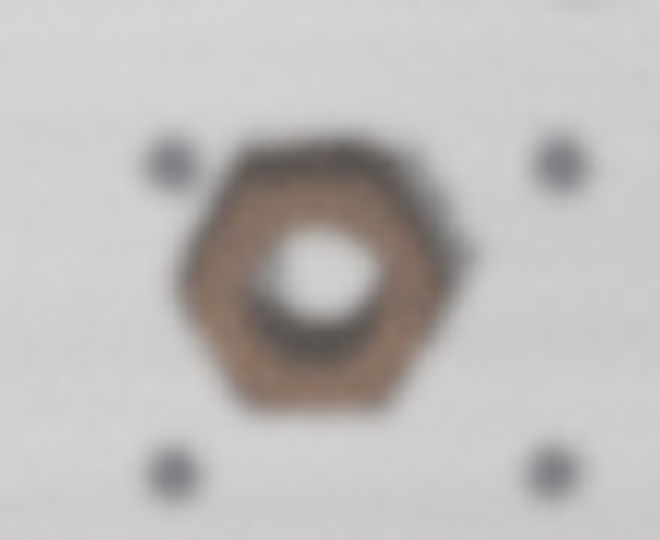

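```bash
cat >> h.py <<'E'
def chis2(p,box,th=8,z=0.0085):
    l,t,r,b=box; I=p["pixels"].astype(int)[t:b,l:r]; m=np.zeros(p["pixels"].shape[:2],np.uint8); m[t:b,l:r]=(I[...,0]-I[...,2]>th)
    m=cv2.morphologyEx(m,cv2.MORPH_OPEN,np.ones((2,2),np.uint8))
    n,lab,st,_=cv2.connectedComponentsWithStats(m)
    k=np.isin(lab,[i for i in range(1,n) if st[i,4]>25]); ys,xs=np.nonzero(k)
    W=np.array([back(p,q,z)[:2] for q in zip(xs,ys)],np.float32)
    r=cv2.minAreaRect(W); bb=cv2.boxPoints(r); a=max([bb[1]-bb[0],bb[2]-bb[1]],key=np.linalg.norm)
    print("centre",np.round(r[0],4),"ang",round(float(np.degrees(np.arctan2(a[1],a[0]))%180),2),"size",np.round(sorted(r[1]),4))
E
python3 - <<'E'
from h import *
p=np.load("w1.npy",allow_pickle=True).item()
chis2(p,(338,266,430,292)); chis2(p,(48,238,146,266))
print("nut",back(p,(288.2,194),.131))
c=lambda x,y,s=3,o=(180,110):(o[0]+x/s,o[1]+y/s)
for n,q in {"h1":(90,140),"h2":(487,140),"h3":(104,372),"h4":(475,371)}.items(): print(n,back(p,c(*q),.107))
for n,q in {"rFL":(543,62),"rFR":(32,62),"rBR":(62,448),"rBL":(520,448)}.items(): print(n,back(p,c(*q),.119))
v=lambda x,y:c(x,y,6,(215,250))
print("bar front",back(p,v(213,95),.134),"bar back",back(p,v(218,312),.134),"knob",back(p,v(545,205),.138))
E
```

```text
centre [0.6528 0.2623] ang 97.95 size [0.0183 0.1585]
centre [ 0.6527 -0.2762] ang 90.96 size [0.0193 0.1591]
nut [0.4708434  0.05919762 0.131     ]
h1 [ 0.43333317 -0.05835252  0.107     ]
h2 [0.41355462 0.13225406 0.107     ]
h3 [ 0.55269106 -0.04569969  0.107     ]
h4 [0.53248227 0.14432508 0.107     ]
rFL [0.37322814 0.15029919 0.119     ]
rFR [ 0.3976235  -0.08456229  0.119     ]
rBR [ 0.59193375 -0.0633242   0.119     ]
rBL [0.56769878 0.17127269 0.119     ]
bar front [0.5875436  0.01467483 0.134     ] bar back [0.64942816 0.02083935 0.134     ] knob [0.60757633 0.10103534 0.138     ]
```

```bash
python3 - <<'E'
from h import *
print(np.round(stt()["qpos"],2)); toolmove([.4708,.0592,.25],216);toolmove([.4708,.0592,.25],156)
E
```

```text
t 3.5 [0.409  0.0436 0.4612] [-1.7999e+02 -2.0000e-02 -1.7387e+02] F [ 0.3  0.8 -0.6] w 0.0855
[-0.66 -0.05  0.39  1.66  0.02  1.52  1.41]
t mm [-63.2   8.9 211.2] r deg [ -0.   -0.  -29.9]
t mm [-63.2   8.9 211.2] r deg [-0.  -0.  30.1]
```

```bash
python3 -m creep '[{"rx":0,"ry":0,"rz":6,"tx":-12,"ty":2,"tz":40,"hand":-1},{"rx":0,"ry":0,"rz":12,"tx":-24,"ty":4,"tz":80,"hand":-1},{"rx":0,"ry":0,"rz":18,"tx":-36,"ty":6,"tz":120,"hand":-1},{"rx":0,"ry":0,"rz":24,"tx":-48,"ty":8,"tz":160,"hand":-1},{"rx":0,"ry":0,"rz":30,"tx":-63,"ty":9,"tz":211,"hand":-1},{"rx":0,"ry":0,"rz":30,"tx":-63,"ty":9,"tz":211,"hand":-1},{"rx":0,"ry":0,"rz":30,"tx":-63,"ty":9,"tz":211,"hand":-1}]'
python3 - <<'E'
from h import *
stt(); p=shot("wrist"); cv2.imwrite("pics/w2.png",p["pixels"])
toolmove([.4708,.0592,.11],156)
for r in viewer.outline_of("stray_nut_mid",p)[:3]:
    ys,xs=np.nonzero(r["mask"]); print(r["score"],r["bbox"],back(p,(xs.mean(),ys.mean()),.121))
E
```

```text
clock: 4.2
position: [0.4705, 0.0586, 0.2507]
tool_rot: [-3.14, -0.001, 2.727]
force: [-0.1, -0.4, 0.5]
grip_width: 0.0857
t 4.2 [0.4705 0.0586 0.2507] [-1.7991e+02 -6.0000e-02  1.5623e+02] F [-0.1 -0.4  0.5] w 0.0857
t mm [  0.5   0.4 141.9] r deg [0.  0.  0.2]
0.77 [265.7, 165.5, 299.1, 208.0] [0.47206598 0.0591169  0.121     ]
0.75 [61.2, 192.4, 99.1, 226.4] [ 0.41979875 -0.11246122  0.121     ]
0.61 [108.5, 230.2, 140.2, 263.8] [ 0.46464813 -0.09270629  0.121     ]
```

View pics/w2.png

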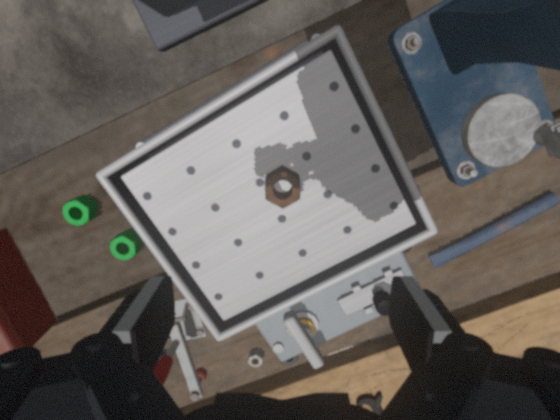

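The nut at (283,187) has its flats facing the jaws, and the position agrees with the first measurement to within 1–2 mm. Descending to grip it.

```bash
python3 -m creep '[{"rx":0,"ry":0,"rz":0,"tx":0,"ty":0,"tz":45,"hand":-0.5},{"rx":0,"ry":0,"rz":0,"tx":0,"ty":0,"tz":90,"hand":-0.5},{"rx":0,"ry":0,"rz":0,"tx":0,"ty":0,"tz":125,"hand":-0.5},{"rx":0,"ry":0,"rz":0,"tx":0,"ty":0,"tz":138,"hand":-0.5},{"rx":0,"ry":0,"rz":0,"tx":0,"ty":0,"tz":138,"hand":1},{"rx":0,"ry":0,"rz":0,"tx":0,"ty":0,"tz":138,"hand":1},{"rx":0,"ry":0,"rz":0,"tx":0,"ty":0,"tz":138,"hand":1},{"rx":0,"ry":0,"rz":0,"tx":0,"ty":0,"tz":138,"hand":1}]' 50
python3 -m creep '[{"rx":0,"ry":0,"rz":0,"tx":0,"ty":0,"tz":0,"hand":1},{"rx":0,"ry":0,"rz":0,"tx":0,"ty":0,"tz":0,"hand":1},{"rx":0,"ry":0,"rz":0,"tx":0,"ty":0,"tz":-30,"hand":1},{"rx":0,"ry":0,"rz":0,"tx":0,"ty":0,"tz":-70,"hand":1},{"rx":0,"ry":0,"rz":0,"tx":0,"ty":0,"tz":-110,"hand":1},{"rx":0,"ry":0,"rz":0,"tx":0,"ty":0,"tz":-110,"hand":1}]'
python3 - <<'E'
from h import *
print(np.round(stt()["qpos"],2)); toolmove([.52,-.225,.22],156)
E
```

```text
clock: 5.1
position: [0.4716, 0.0588, 0.1137]
tool_rot: [3.14, 0.002, 2.724]
force: [-1.1, 0.5, 0.0]
grip_width: 0.0056
clock: 5.7
position: [0.4729, 0.0587, 0.2267]
tool_rot: [3.137, 0.005, 2.723]
force: [0.6, 0.4, -1.1]
grip_width: 0.0004
t 5.7 [0.4729 0.0587 0.2267] [179.73   0.28 156.03] F [ 0.6  0.4 -1.1] w 0.0004
[-0.61  0.26  0.44  1.96 -0.13  0.95  1.05]
t mm [-158.2 -240.2    6.4] r deg [0.3 0.3 0. ]
```

```bash
python3 -m creep '[{"rx":0,"ry":0,"rz":0,"tx":0,"ty":0,"tz":-30,"hand":-1},{"rx":0,"ry":0,"rz":0,"tx":0,"ty":0,"tz":-30,"hand":-1},{"rx":0,"ry":0,"rz":0,"tx":0,"ty":0,"tz":-30,"hand":-1},{"rx":0,"ry":0,"rz":0,"tx":0,"ty":0,"tz":-30,"hand":-1},{"rx":0,"ry":0,"rz":0,"tx":0,"ty":0,"tz":-30,"hand":-1}]'
python3 - <<'E'
from h import *
stt(); p=shot("wrist"); cv2.imwrite("pics/w3.png",p["pixels"])
for r in viewer.outline_of("stray_nut_mid",p)[:4]:
    ys,xs=np.nonzero(r["mask"]); print(r["score"],r["bbox"],back(p,(xs.mean(),ys.mean()),.121))
E
```

```text
clock: 6.2
position: [0.4704, 0.0584, 0.2517]
tool_rot: [-3.141, -0.001, 2.724]
force: [0.4, 0.1, 0.1]
grip_width: 0.0723
t 6.2 [0.4704 0.0584 0.2517] [-1.7994e+02 -5.0000e-02  1.5605e+02] F [0.4 0.1 0.1] w 0.0723
0.94 [265.2, 163.7, 297.3, 209.9] [0.47230862 0.05844556 0.121     ]
0.83 [62.7, 193.4, 98.8, 225.0] [ 0.42010122 -0.1128658   0.121     ]
0.65 [111.6, 227.5, 142.2, 261.9] [ 0.46487616 -0.09310575  0.121     ]
```

View pics/w3.png

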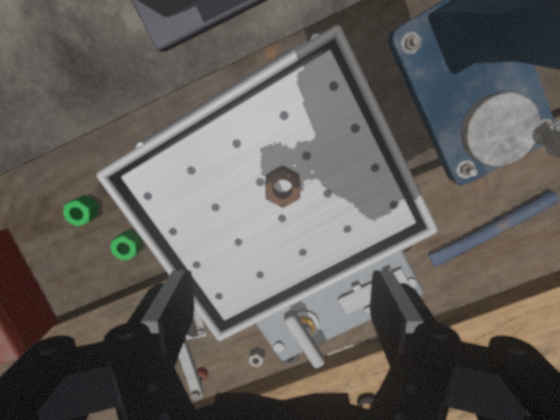

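```bash
python3 -m creep '[{"rx":0,"ry":0,"rz":0,"tx":0,"ty":0,"tz":0,"hand":1},{"rx":0,"ry":0,"rz":0,"tx":0,"ty":0,"tz":0,"hand":1},{"rx":0,"ry":0,"rz":0,"tx":0,"ty":0,"tz":0,"hand":1},{"rx":0,"ry":0,"rz":0,"tx":0,"ty":0,"tz":0,"hand":1},{"rx":0,"ry":0,"rz":0,"tx":0,"ty":0,"tz":0,"hand":1},{"rx":0,"ry":0,"rz":0,"tx":0,"ty":0,"tz":0,"hand":1}]'
python3 - <<'E'
from h import *
s=stt(); p=shot("wrist"); q=shot("scene")
print(pr(p,s["position"]),pr(q,s["position"]))
a=p["pixels"].copy(); cv2.circle(a,tuple(int(v) for v in pr(p,s["position"])),4,(0,0,255),1); cv2.imwrite("pics/w4.png",a)
b=q["pixels"].copy(); cv2.circle(b,tuple(int(v) for v in pr(q,s["position"])),3,(0,0,255),1); cv2.imwrite("pics/s4.png",cv2.resize(b[60:300,120:380],None,fx=2.5,fy=2.5))
E
```

```text
clock: 6.9
position: [0.4708, 0.0585, 0.2524]
tool_rot: [-3.142, -0.0, 2.724]
force: [-0.8, -0.1, -0.3]
grip_width: 0.0001
t 6.9 [0.4708 0.0585 0.2524] [-180.     -0.    156.06] F [-0.8 -0.1 -0.3] w 0.0001
[280.44133721 243.91932986] [245.21236266 167.48624997]
```

View pics/w4.png

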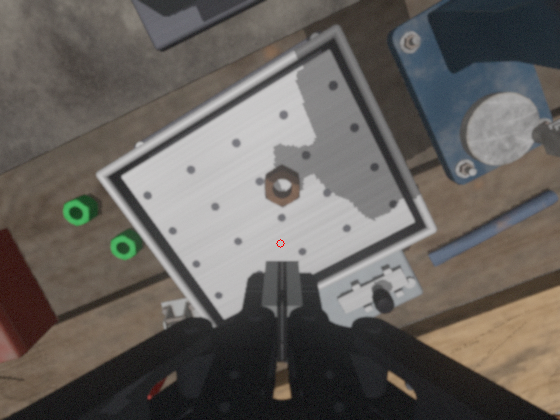

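View pics/s4.png

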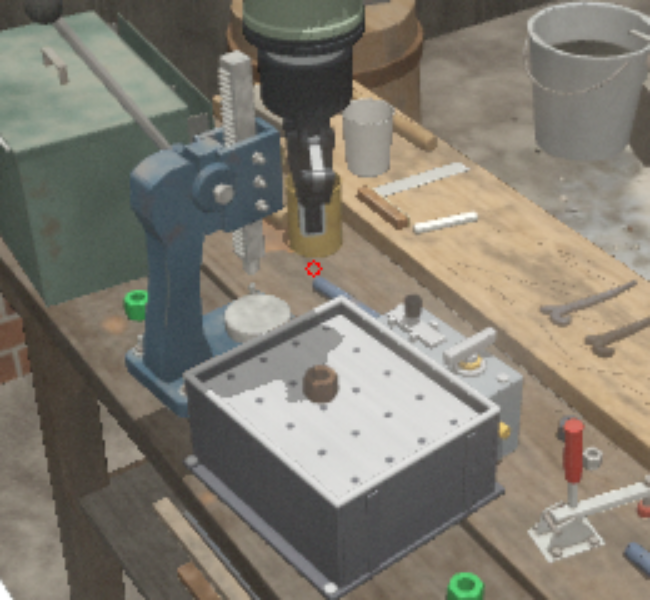

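```bash
python3 - <<'E'
from h import *
s=bot.observe(); p=shot("wrist"); q=shot("scene")
for dz in [0,.01,.02,.03,.04,.05]:
    P=s["position"]+np.array([0,0,dz]); print(dz,pr(p,P).round(1),pr(q,P).round(1))
    # front edge of pad at tool x +.011
    yaw=s["tool_rot"][2]; print("   x+11:",pr(p,P+.011*np.array([np.cos(yaw),np.sin(yaw),0])).round(1))
E
```

```text
0 [280.4 243.9] [245.2 167.5]
   x+11: [280.4 224.3]
0.01 [280.4 251.7] [245.1 163.8]
   x+11: [280.4 231.3]
0.02 [280.3 260.4] [244.9 160. ]
   x+11: [280.3 239. ]
0.03 [280.3 270. ] [244.8 156.2]
   x+11: [280.2 247.6]
0.04 [280.2 280.8] [244.6 152.4]
   x+11: [280.2 257.2]
0.05 [280.1 293. ] [244.5 148.5]
   x+11: [280.1 268.1]
```

The reported TCP is about 40 mm beyond the real fingertips: both cameras show the tips higher, and the gripper closed above the nut. I'll probe the offset gently on the platform with the fingers shut.

```bash
python3 -m creep '[{"rx":0,"ry":0,"rz":0,"tx":-50,"ty":0,"tz":40,"hand":1},{"rx":0,"ry":0,"rz":0,"tx":-50,"ty":0,"tz":85,"hand":1},{"rx":0,"ry":0,"rz":0,"tx":-50,"ty":0,"tz":130,"hand":1},{"rx":0,"ry":0,"rz":0,"tx":-50,"ty":0,"tz":160,"hand":1},{"rx":0,"ry":0,"rz":0,"tx":-50,"ty":0,"tz":170,"hand":1},{"rx":0,"ry":0,"rz":0,"tx":-50,"ty":0,"tz":170,"hand":1}]'
python3 - <<'E'
from h import *
s=stt();q=shot("scene");b=q["pixels"].copy();cv2.imwrite("pics/s5.png",cv2.resize(b[120:270,180:340],None,fx=4,fy=4,interpolation=2))
E
```

```text
clock: 7.7
position: [0.5161, 0.038, 0.0819]
tool_rot: [-3.14, -0.001, 2.723]
force: [-0.3, 0.3, 1.6]
grip_width: 0.0002
t 7.7 [0.5161 0.038  0.0819] [-1.7994e+02 -7.0000e-02  1.5604e+02] F [-0.3  0.3  1.6] w 0.0002
```

View pics/s5.png

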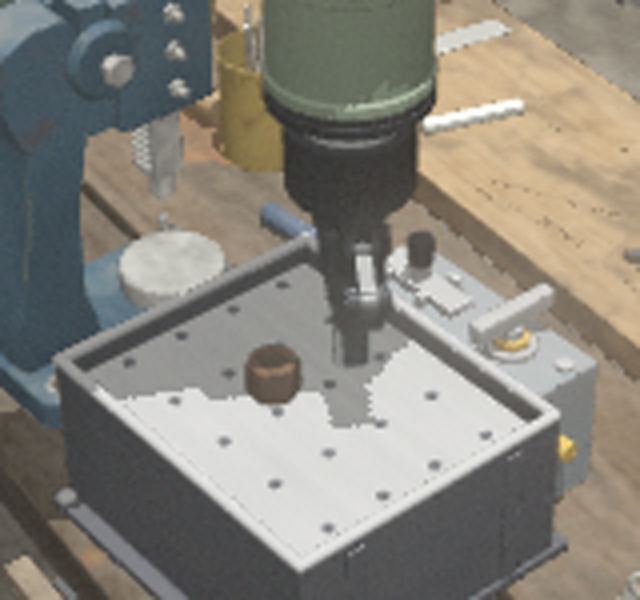

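```bash
for i in 1; do python3 -m creep '[{"rx":0,"ry":0,"rz":0,"tx":0,"ty":0,"tz":3,"hand":1},{"rx":0,"ry":0,"rz":0,"tx":0,"ty":0,"tz":6,"hand":1},{"rx":0,"ry":0,"rz":0,"tx":0,"ty":0,"tz":6,"hand":1}]' | egrep "posi|force"; done
python3 -m creep '[{"rx":0,"ry":0,"rz":0,"tx":0,"ty":0,"tz":2,"hand":1},{"rx":0,"ry":0,"rz":0,"tx":0,"ty":0,"tz":2,"hand":1}]'| egrep "posi|force"
```

```text
position: [0.5168, 0.0385, 0.0769]
force: [0.3, 0.8, 0.3]
position: [0.5166, 0.0383, 0.0745]
force: [0.5, 0.5, -0.8]
```

```bash

python3 -m creep '[{"rx":0,"ry":0,"rz":0,"tx":0,"ty":0,"tz":2,"hand":1},{"rx":0,"ry":0,"rz":0,"tx":0,"ty":0,"tz":2,"hand":1}]'| egrep "posi|force"
```

```text
position: [0.5164, 0.0382, 0.0722]
force: [0.3, 0.1, -0.1]
```

```bash

python3 -m creep '[{"rx":0,"ry":0,"rz":0,"tx":0,"ty":0,"tz":2,"hand":1},{"rx":0,"ry":0,"rz":0,"tx":0,"ty":0,"tz":2,"hand":1}]'| egrep "posi|force"
```

```text
position: [0.5164, 0.0382, 0.0702]
force: [-0.4, 0.3, -0.2]
```

```bash

python3 -m creep '[{"rx":0,"ry":0,"rz":0,"tx":0,"ty":0,"tz":1.5,"hand":1},{"rx":0,"ry":0,"rz":0,"tx":0,"ty":0,"tz":1.5,"hand":1}]'| egrep "posi|force"
```

```text
position: [0.5164, 0.0382, 0.0687]
force: [-0.3, -0.1, 0.8]
```

```bash

python3 -m creep '[{"rx":0,"ry":0,"rz":0,"tx":0,"ty":0,"tz":1.5,"hand":1},{"rx":0,"ry":0,"rz":0,"tx":0,"ty":0,"tz":1.5,"hand":1}]'| egrep "posi|force"; python3 - <<'E'
from h import *
s=stt();q=shot("scene");b=q["pixels"].copy();cv2.imwrite("pics/s6.png",cv2.resize(b[170:230,220:300],None,fx=8,fy=8,interpolation=2))
E
```

```text
position: [0.5164, 0.0382, 0.0672]
force: [0.2, -1.0, -0.1]
t 9.05 [0.5164 0.0382 0.0672] [-1.7999e+02 -1.0000e-02  1.5606e+02] F [ 0.2 -1.  -0.1] w -0.0003
```

View pics/s6.png

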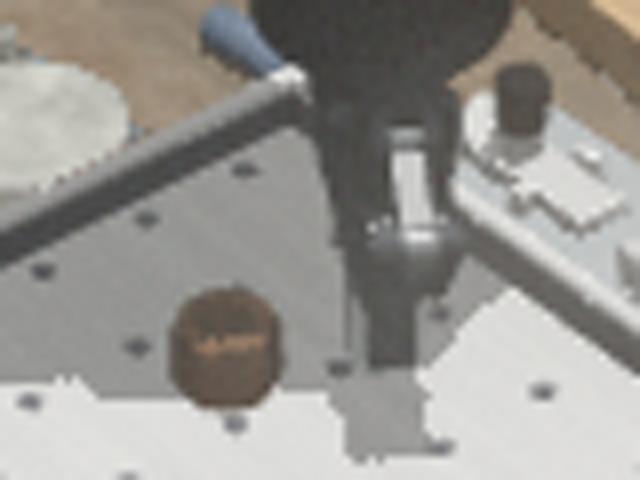

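```bash
python3 - <<'E'
from h import *
s=bot.observe(); q=shot("scene")
for z in np.arange(.067,.14,.01): print(round(z,3),pr(q,[.5164,.0382,z]).round(1))
E
python3 -m creep '[{"rx":0,"ry":0,"rz":0,"tx":0,"ty":0,"tz":1.5,"hand":1},{"rx":0,"ry":0,"rz":0,"tx":0,"ty":0,"tz":1.5,"hand":1}]'| egrep "posi|force"
```

```text
0.067 [267.8 227.3]
0.077 [267.8 224.2]
0.087 [267.8 221.1]
0.097 [267.7 218. ]
0.107 [267.7 214.9]
0.117 [267.7 211.7]
0.127 [267.6 208.5]
0.137 [267.6 205.2]
position: [0.5167, 0.0382, 0.0663]
force: [-2.4, -0.5, 11.8]
```

Contact came at a reported z of 0.0667 with the surface at 0.107, so the real tips sit 40 mm above the reported TCP. I'll apply that offset from here on. Now back to the nut.

```bash

python3 -m creep '[{"rx":0,"ry":0,"rz":0,"tx":0,"ty":0,"tz":-40,"hand":1},{"rx":0,"ry":0,"rz":0,"tx":0,"ty":0,"tz":-60,"hand":-0.6},{"rx":0,"ry":0,"rz":0,"tx":0,"ty":0,"tz":-60,"hand":-0.6},{"rx":0,"ry":0,"rz":0,"tx":25,"ty":0,"tz":-60,"hand":-0.6},{"rx":0,"ry":0,"rz":0,"tx":50,"ty":0,"tz":-60,"hand":-0.6},{"rx":0,"ry":0,"rz":0,"tx":50,"ty":0,"tz":-60,"hand":-0.6},{"rx":0,"ry":0,"rz":0,"tx":50,"ty":0,"tz":-60,"hand":-0.6},{"rx":0,"ry":0,"rz":0,"tx":50,"ty":0,"tz":-60,"hand":-0.6}]'
python3 - <<'E'
from h import *
s=stt(); toolmove([.4708,.059,.07],156)
E
```

```text
clock: 10.15
position: [0.4714, 0.0583, 0.1257]
tool_rot: [-3.141, 0.0, 2.724]
force: [0.4, 0.5, 0.1]
grip_width: 0.0684
t 10.15 [0.4714 0.0583 0.1257] [-1.7999e+02  2.0000e-02  1.5605e+02] F [0.4 0.5 0.1] w 0.0684
t mm [ 0.8  0.4 55.7] r deg [-0.  0.  0.]
```

```bash

python3 -m creep '[{"rx":0,"ry":0,"rz":0,"tx":0,"ty":0,"tz":30,"hand":-0.6},{"rx":0,"ry":0,"rz":0,"tx":0,"ty":0,"tz":55,"hand":-0.6},{"rx":0,"ry":0,"rz":0,"tx":0,"ty":0,"tz":55,"hand":-0.6},{"rx":0,"ry":0,"rz":0,"tx":0,"ty":0,"tz":55,"hand":1},{"rx":0,"ry":0,"rz":0,"tx":0,"ty":0,"tz":55,"hand":1},{"rx":0,"ry":0,"rz":0,"tx":0,"ty":0,"tz":55,"hand":1},{"rx":0,"ry":0,"rz":0,"tx":0,"ty":0,"tz":55,"hand":1},{"rx":0,"ry":0,"rz":0,"tx":0,"ty":0,"tz":55,"hand":1}]' 50
python3 -m creep '[{"rx":0,"ry":0,"rz":0,"tx":0,"ty":0,"tz":-20,"hand":1},{"rx":0,"ry":0,"rz":0,"tx":0,"ty":0,"tz":-60,"hand":1},{"rx":0,"ry":0,"rz":0,"tx":0,"ty":0,"tz":-100,"hand":1},{"rx":0,"ry":0,"rz":0,"tx":0,"ty":0,"tz":-100,"hand":1}]'
python3 - <<'E'
from h import *
print(np.round(stt()["qpos"],2)); toolmove([.52,-.225,.17],156)
E
```

```text
clock: 10.95
position: [0.4716, 0.0586, 0.072]
tool_rot: [3.14, 0.002, 2.724]
force: [-0.1, -1.0, 8.9]
grip_width: 0.0288
clock: 11.35
position: [0.4732, 0.0589, 0.1757]
tool_rot: [3.136, 0.005, 2.723]
force: [0.8, 0.5, -1.8]
grip_width: 0.0285
t 11.35 [0.4732 0.0589 0.1757] [179.7    0.31 156.03] F [ 0.8  0.5 -1.8] w 0.0285
[-0.61  0.33  0.46  2.02 -0.2   0.83  1.11]
t mm [-158.  -240.4    5.3] r deg [0.3 0.3 0. ]
```

```bash

python3 -m creep '[{"rx":0,"ry":0,"rz":0,"tx":-26,"ty":-40,"tz":0,"hand":1},{"rx":0,"ry":0,"rz":0,"tx":-52,"ty":-80,"tz":0,"hand":1},{"rx":0,"ry":0,"rz":0,"tx":-78,"ty":-120,"tz":0,"hand":1},{"rx":0,"ry":0,"rz":0,"tx":-104,"ty":-160,"tz":0,"hand":1},{"rx":0,"ry":0,"rz":0,"tx":-130,"ty":-200,"tz":0,"hand":1},{"rx":0,"ry":0,"rz":0,"tx":-158,"ty":-240,"tz":0,"hand":1},{"rx":0,"ry":0,"rz":0,"tx":-158,"ty":-240,"tz":0,"hand":1}]'
python3 - <<'E'
from h import *
print(np.round(stt()["qpos"],2)); toolmove([.52,-.225,-.03],156)
p=shot("wrist"); cv2.imwrite("pics/w7.png",p["pixels"])
print(pr(p,[.52,-.225,0]))
E
```

```text
clock: 12.05
position: [0.5173, -0.2319, 0.1714]
tool_rot: [-3.139, 0.002, 2.717]
force: [-1.3, 2.0, -1.0]
grip_width: 0.0283
t 12.05 [ 0.5173 -0.2319  0.1714] [-1.7985e+02  1.3000e-01  1.5565e+02] F [-1.3  2.  -1. ] w 0.0283
[-0.03  0.49  0.48  1.8  -0.28  0.91  1.72]
t mm [  0.8   7.9 201.4] r deg [-0.2  0.1 -0.4]
[288.94828363 173.70482788]
```

View pics/w7.png

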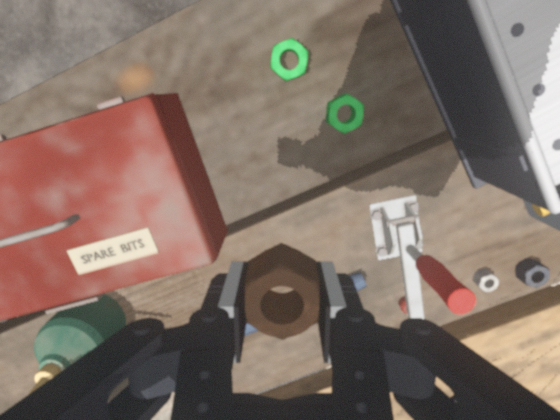

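```bash

python3 -m creep '[{"rx":0,"ry":0,"rz":0,"tx":0,"ty":4,"tz":40,"hand":1},{"rx":0,"ry":0,"rz":0,"tx":0,"ty":6,"tz":80,"hand":1},{"rx":0,"ry":0,"rz":0,"tx":0,"ty":6,"tz":120,"hand":1},{"rx":0,"ry":0,"rz":0,"tx":0,"ty":6,"tz":160,"hand":1},{"rx":0,"ry":0,"rz":0,"tx":0,"ty":6,"tz":190,"hand":1},{"rx":0,"ry":0,"rz":0,"tx":0,"ty":6,"tz":203,"hand":1},{"rx":0,"ry":0,"rz":0,"tx":0,"ty":6,"tz":206,"hand":1}]'; python3 -m creep '[{"rx":0,"ry":0,"rz":0,"tx":0,"ty":0,"tz":2,"hand":1},{"rx":0,"ry":0,"rz":0,"tx":0,"ty":0,"tz":2,"hand":1}]'
```

```text
clock: 12.8
position: [0.5194, -0.218, -0.0351]
tool_rot: [3.141, -0.003, 2.725]
force: [-16.0, 9.7, 46.2]
grip_width: 0.0284
clock: 13.0
position: [0.5195, -0.218, -0.035]
tool_rot: [3.14, -0.002, 2.724]
force: [-15.9, 8.5, 33.8]
grip_width: 0.0283
```

```bash

python3 -m creep '[{"rx":0,"ry":0,"rz":0,"tx":0,"ty":0,"tz":-3,"hand":-0.3},{"rx":0,"ry":0,"rz":0,"tx":0,"ty":0,"tz":-3,"hand":-0.3},{"rx":0,"ry":0,"rz":0,"tx":0,"ty":0,"tz":-3,"hand":-0.3},{"rx":0,"ry":0,"rz":0,"tx":0,"ty":0,"tz":-3,"hand":-0.3},{"rx":0,"ry":0,"rz":0,"tx":0,"ty":0,"tz":-45,"hand":-0.3},{"rx":0,"ry":0,"rz":0,"tx":0,"ty":0,"tz":-90,"hand":-0.3},{"rx":0,"ry":0,"rz":0,"tx":0,"ty":0,"tz":-135,"hand":-0.3},{"rx":0,"ry":0,"rz":0,"tx":0,"ty":0,"tz":-180,"hand":-0.3}]'
python3 - <<'E'
from h import *
print(np.round(stt()["qpos"],2)); toolmove([.6,-.276,.2],91);toolmove([.6,-.276,.2],271)
p=shot("wrist"); cv2.imwrite("pics/w8.png",p["pixels"])
E
```

```text
clock: 13.8
position: [0.5199, -0.2194, 0.1447]
tool_rot: [-3.141, -0.0, 2.723]
force: [0.1, 0.3, -0.1]
grip_width: 0.0556
t 13.8 [ 0.5199 -0.2194  0.1447] [-1.7999e+02 -1.0000e-02  1.5604e+02] F [ 0.1  0.3 -0.1] w 0.0556
[-0.04  0.53  0.47  1.83 -0.31  0.86  1.73]
t mm [-96.2 -19.2 -55.3] r deg [-0. -0. 65.]
t mm [-96.2 -19.2 -55.3] r deg [   0.   -0. -115.]
```

View pics/w8.png

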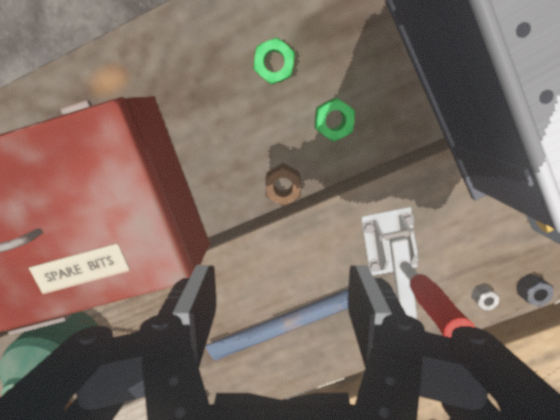

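```bash

python3 -m creep '[{"rx":0,"ry":0,"rz":8,"tx":-18,"ty":0,"tz":0,"hand":-0.3},{"rx":0,"ry":0,"rz":16,"tx":-36,"ty":0,"tz":0,"hand":-0.3},{"rx":0,"ry":0,"rz":24,"tx":-54,"ty":0,"tz":0,"hand":-0.3},{"rx":0,"ry":0,"rz":32,"tx":-72,"ty":1,"tz":0,"hand":-0.3},{"rx":0,"ry":0,"rz":40,"tx":-90,"ty":1,"tz":0,"hand":-0.3},{"rx":0,"ry":0,"rz":48,"tx":-108,"ty":2,"tz":0,"hand":-0.3},{"rx":0,"ry":0,"rz":56,"tx":-126,"ty":2,"tz":0,"hand":-0.3},{"rx":0,"ry":0,"rz":64,"tx":-144,"ty":2,"tz":0,"hand":-0.3}]'
python3 -m creep '[{"rx":0,"ry":0,"rz":1,"tx":0,"ty":0,"tz":0,"hand":-0.4},{"rx":0,"ry":0,"rz":1,"tx":0,"ty":0,"tz":0,"hand":-0.4},{"rx":0,"ry":0,"rz":1,"tx":0,"ty":0,"tz":0,"hand":-0.4}]'
python3 - <<'E'
from h import *
print(np.round(stt()["qpos"],2))
p=shot("wrist"); cv2.imwrite("pics/w9.png",p["pixels"]); np.save("w9.npy",p)
E
```

```text
clock: 14.65
position: [0.6533, -0.2761, 0.1426]
tool_rot: [-3.141, -0.0, 1.601]
force: [-0.8, -0.1, 0.3]
grip_width: 0.0555
clock: 14.95
position: [0.6521, -0.2759, 0.1428]
tool_rot: [-3.141, -0.0, 1.591]
force: [0.1, 0.1, 0.2]
grip_width: 0.0598
t 14.95 [ 0.6521 -0.2759  0.1428] [-1.7998e+02 -1.0000e-02  9.1160e+01] F [0.1 0.1 0.2] w 0.0598
[-0.08  0.83  0.74  1.42 -0.59  1.11  0.77]
```

View pics/w9.png

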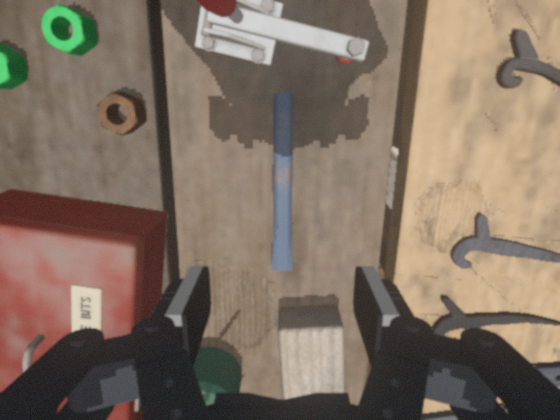

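```bash
python3 - <<'E'
from h import *
p=np.load("w9.npy",allow_pickle=True).item()
chis2(p,(265,84,302,276),8); chis2(p,(265,84,302,276),15)
print(back(p,(283.5,92),.0085),back(p,(282.5,270.5),.0085))
E
```

```text
centre [ 0.6531 -0.2802] ang 91.19 size [0.0179 0.1593]
centre [ 0.6542 -0.2805] ang 90.79 size [0.0169 0.1586]
[ 0.6522951  -0.19895538  0.0085    ] [ 0.65479053 -0.35929824  0.0085    ]
```

```bash

python3 -m creep '[{"rx":0,"ry":0,"rz":0,"tx":-3.5,"ty":1,"tz":45,"hand":-0.4},{"rx":0,"ry":0,"rz":0,"tx":-3.5,"ty":1,"tz":90,"hand":-0.4},{"rx":0,"ry":0,"rz":0,"tx":-3.5,"ty":1,"tz":130,"hand":-0.4},{"rx":0,"ry":0,"rz":0,"tx":-3.5,"ty":1,"tz":160,"hand":-0.4},{"rx":0,"ry":0,"rz":0,"tx":-3.5,"ty":1,"tz":173,"hand":-0.4},{"rx":0,"ry":0,"rz":0,"tx":-3.5,"ty":1,"tz":178,"hand":-0.4},{"rx":0,"ry":0,"rz":0,"tx":-3.5,"ty":1,"tz":178,"hand":-0.4},{"rx":0,"ry":0,"rz":0,"tx":-3.5,"ty":1,"tz":178,"hand":-0.4}]' 25
python3 - <<'E'
from h import *
print(np.round(stt()["qpos"],2))
p=shot("wrist"); cv2.imwrite("pics/w10.png",p["pixels"])
p=shot("scene"); cv2.imwrite("pics/s10.png",p["pixels"])
E
```

```text
clock: 15.8
position: [0.6546, -0.28, -0.0333]
tool_rot: [3.14, 0.001, 1.59]
force: [0.9, -0.5, 0.4]
grip_width: 0.0596
t 15.8 [ 0.6546 -0.28   -0.0333] [1.7989e+02 5.0000e-02 9.1070e+01] F [ 0.9 -0.5  0.4] w 0.0596
[-0.02  1.03  0.61  1.49 -0.71  0.85  0.86]
```

View pics/w10.png

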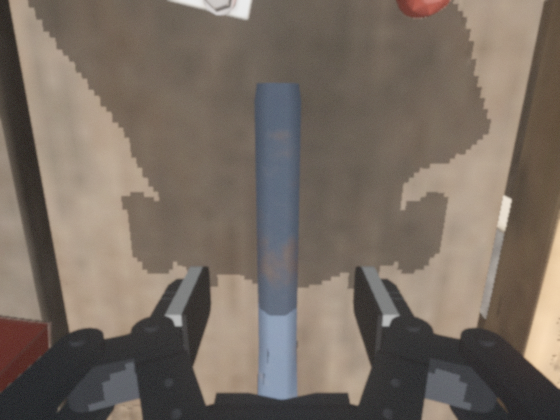

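View pics/s10.png

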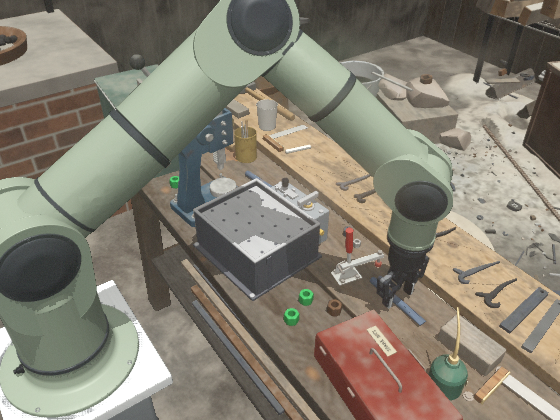

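```bash

python3 -m creep '[{"rx":0,"ry":0,"rz":0,"tx":0,"ty":0,"tz":2,"hand":1},{"rx":0,"ry":0,"rz":0,"tx":0,"ty":0,"tz":2,"hand":1},{"rx":0,"ry":0,"rz":0,"tx":0,"ty":0,"tz":2,"hand":1},{"rx":0,"ry":0,"rz":0,"tx":0,"ty":0,"tz":2,"hand":1},{"rx":0,"ry":0,"rz":0,"tx":0,"ty":0,"tz":2,"hand":1},{"rx":0,"ry":0,"rz":0,"tx":0,"ty":0,"tz":2,"hand":1}]' 25
python3 -m creep '[{"rx":0,"ry":0,"rz":0,"tx":0,"ty":0,"tz":-20,"hand":1},{"rx":0,"ry":0,"rz":0,"tx":0,"ty":0,"tz":-50,"hand":1},{"rx":0,"ry":0,"rz":0,"tx":0,"ty":0,"tz":-80,"hand":1},{"rx":0,"ry":0,"rz":0,"tx":0,"ty":0,"tz":-120,"hand":1},{"rx":0,"ry":0,"rz":0,"tx":0,"ty":0,"tz":-160,"hand":1},{"rx":0,"ry":0,"rz":0,"tx":0,"ty":0,"tz":-200,"hand":1},{"rx":0,"ry":0,"rz":0,"tx":0,"ty":0,"tz":-220,"hand":1},{"rx":0,"ry":0,"rz":0,"tx":0,"ty":0,"tz":-220,"hand":1}]'
python3 - <<'E'
from h import *
stt(); p=shot("wrist"); cv2.imwrite("pics/w11.png",p["pixels"])
E
```

```text
clock: 16.5
position: [0.6538, -0.2796, -0.0369]
tool_rot: [3.142, 0.0, 1.589]
force: [-2.4, 1.0, 5.4]
grip_width: 0.0173
clock: 17.3
position: [0.6547, -0.2805, 0.1873]
tool_rot: [3.137, 0.002, 1.589]
force: [0.8, -0.2, -2.0]
grip_width: 0.0168
t 17.3 [ 0.6547 -0.2805  0.1873] [1.7973e+02 1.2000e-01 9.1030e+01] F [ 0.8 -0.2 -2. ] w 0.0168
```

View pics/w11.png

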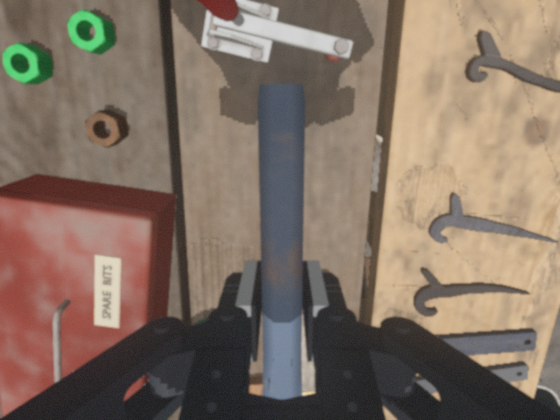

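```bash
python3 - <<'E'
from h import *
toolmove([.4868,.0036,.19],186)
E
python3 -m creep '[{"rx":0,"ry":0,"rz":-8,"tx":28,"ty":-17,"tz":0,"hand":1},{"rx":0,"ry":0,"rz":-16,"tx":56,"ty":-34,"tz":0,"hand":1},{"rx":0,"ry":0,"rz":-24,"tx":84,"ty":-51,"tz":0,"hand":1},{"rx":0,"ry":0,"rz":-32,"tx":112,"ty":-68,"tz":0,"hand":1},{"rx":0,"ry":0,"rz":-40,"tx":140,"ty":-85,"tz":0,"hand":1},{"rx":0,"ry":0,"rz":-48,"tx":168,"ty":-102,"tz":0,"hand":1},{"rx":0,"ry":0,"rz":-56,"tx":196,"ty":-119,"tz":0,"hand":1},{"rx":0,"ry":0,"rz":-64,"tx":224,"ty":-136,"tz":0,"hand":1}]'
python3 - <<'E'
from h import *
print(np.round(stt()["qpos"],2));toolmove([.4868,.0036,.19],186)
E
```

```text
t mm [ 286.5 -162.    -5.8] r deg [  0.1   0.1 -95. ]
clock: 18.15
position: [0.512, -0.057, 0.1821]
tool_rot: [-3.141, -0.001, 2.712]
force: [-0.4, 0.1, -1.8]
grip_width: 0.0173
t 18.15 [ 0.512  -0.057   0.1821] [-1.7995e+02 -8.0000e-02  1.5540e+02] F [-0.4  0.1 -1.8] w 0.0173
[-0.42  0.41  0.55  1.92 -0.27  0.89  1.41]
t mm [48.1 44.6 -7.8] r deg [ -0.   -0.1 -30.6]
```

```bash

python3 -m creep '[{"rx":0,"ry":0,"rz":-8,"tx":12,"ty":11,"tz":0,"hand":1},{"rx":0,"ry":0,"rz":-16,"tx":24,"ty":22,"tz":0,"hand":1},{"rx":0,"ry":0,"rz":-24,"tx":36,"ty":33,"tz":0,"hand":1},{"rx":0,"ry":0,"rz":-30.6,"tx":48,"ty":45,"tz":0,"hand":1},{"rx":0,"ry":0,"rz":-30.6,"tx":48,"ty":45,"tz":0,"hand":1},{"rx":0,"ry":0,"rz":-30.6,"tx":48,"ty":45,"tz":0,"hand":1}]'
python3 - <<'E'
from h import *
print(np.round(stt()["qpos"],2));toolmove([.4868,.0036,.071],186)
p=shot("wrist"); cv2.imwrite("pics/w12.png",p["pixels"]); np.save("w12.npy",p)
E
```

```text
clock: 18.75
position: [0.4886, 0.0028, 0.1824]
tool_rot: [-3.141, -0.001, -3.044]
force: [0.4, -0.1, -2.2]
grip_width: 0.0173
t 18.75 [0.4886 0.0028 0.1824] [-1.7999e+02 -6.0000e-02 -1.7442e+02] F [ 0.4 -0.1 -2.2] w 0.0173
[-0.45  0.34  0.41  1.98 -0.18  0.86  1.72]
t mm [  1.6   0.9 111.4] r deg [-0.  -0.1 -0.4]
```

View pics/w12.png

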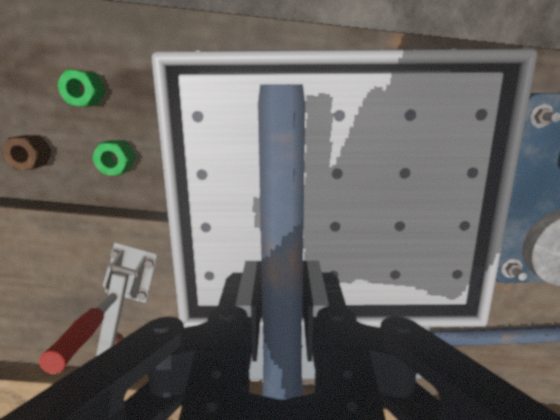

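```bash

python3 -m creep '[{"rx":0,"ry":0,"rz":-0.4,"tx":1.6,"ty":1,"tz":35,"hand":1},{"rx":0,"ry":0,"rz":-0.4,"tx":1.6,"ty":1,"tz":70,"hand":1},{"rx":0,"ry":0,"rz":-0.4,"tx":1.6,"ty":1,"tz":92,"hand":1},{"rx":0,"ry":0,"rz":-0.4,"tx":1.6,"ty":1,"tz":102,"hand":1},{"rx":0,"ry":0,"rz":-0.4,"tx":1.6,"ty":1,"tz":107,"hand":1},{"rx":0,"ry":0,"rz":-0.4,"tx":1.6,"ty":1,"tz":107,"hand":1},{"rx":0,"ry":0,"rz":-0.4,"tx":1.6,"ty":1,"tz":107,"hand":1}]'
python3 -m creep '[{"rx":0,"ry":0,"rz":0,"tx":0,"ty":0,"tz":2,"hand":1},{"rx":0,"ry":0,"rz":0,"tx":0,"ty":0,"tz":2,"hand":1}]'
```

```text
clock: 19.5
position: [0.488, 0.0037, 0.0767]
tool_rot: [-3.142, 0.001, -3.036]
force: [0.4, 0.2, -2.5]
grip_width: 0.0171
clock: 19.7
position: [0.4877, 0.0039, 0.0743]
tool_rot: [3.141, 0.001, -3.036]
force: [-1.6, 1.1, -3.9]
grip_width: 0.0174
```

```bash

python3 -m creep '[{"rx":0,"ry":0,"rz":0,"tx":0,"ty":0,"tz":2,"hand":1},{"rx":0,"ry":0,"rz":0,"tx":0,"ty":0,"tz":2,"hand":1}]'
```

```text
clock: 19.9
position: [0.4873, 0.0038, 0.0718]
tool_rot: [3.142, -0.0, -3.036]
force: [-0.3, -0.4, -2.3]
grip_width: 0.0171
```

```bash

python3 -m creep '[{"rx":0,"ry":0,"rz":0,"tx":0,"ty":0,"tz":1.2,"hand":1},{"rx":0,"ry":0,"rz":0,"tx":0,"ty":0,"tz":1.2,"hand":1},{"rx":0,"ry":0,"rz":0,"tx":0,"ty":0,"tz":1.2,"hand":1}]'
```

```text
clock: 20.2
position: [0.4874, 0.0037, 0.0707]
tool_rot: [-3.142, -0.0, -3.036]
force: [0.0, 0.3, -2.5]
grip_width: 0.0172
```

```bash

python3 -m creep '[{"rx":0,"ry":0,"rz":0,"tx":0,"ty":0,"tz":1,"hand":1},{"rx":0,"ry":0,"rz":0,"tx":0,"ty":0,"tz":1,"hand":1},{"rx":0,"ry":0,"rz":0,"tx":0,"ty":0,"tz":1,"hand":1}]'
```

```text
clock: 20.5
position: [0.4874, 0.0038, 0.0697]
tool_rot: [-3.142, -0.0, -3.036]
force: [0.1, 0.1, -3.0]
grip_width: 0.0172
```

Within a millimetre of the surface; one more small step.

```bash

python3 -m creep '[{"rx":0,"ry":0,"rz":0,"tx":0,"ty":0,"tz":0.8,"hand":1},{"rx":0,"ry":0,"rz":0,"tx":0,"ty":0,"tz":0.8,"hand":1},{"rx":0,"ry":0,"rz":0,"tx":0,"ty":0,"tz":0.8,"hand":1}]'
```

```text
clock: 20.8
position: [0.4875, 0.0038, 0.0692]
tool_rot: [3.141, 0.0, -3.036]
force: [-2.2, 0.2, 6.7]
grip_width: 0.0172
```

```bash

python3 -m creep '[{"rx":0,"ry":0,"rz":0,"tx":0,"ty":0,"tz":0,"hand":-0.2},{"rx":0,"ry":0,"rz":0,"tx":0,"ty":0,"tz":0,"hand":-0.2},{"rx":0,"ry":0,"rz":0,"tx":0,"ty":0,"tz":0,"hand":-0.2},{"rx":0,"ry":0,"rz":0,"tx":0,"ty":0,"tz":0,"hand":-0.2},{"rx":0,"ry":0,"rz":0,"tx":0,"ty":0,"tz":-40,"hand":-0.2},{"rx":0,"ry":0,"rz":0,"tx":0,"ty":0,"tz":-85,"hand":-0.2},{"rx":0,"ry":0,"rz":0,"tx":0,"ty":0,"tz":-130,"hand":-0.2},{"rx":0,"ry":0,"rz":0,"tx":0,"ty":0,"tz":-175,"hand":-0.2}]'
python3 -m creep '[{"rx":0,"ry":0,"rz":0,"tx":0,"ty":0,"tz":-45,"hand":-0.4},{"rx":0,"ry":0,"rz":0,"tx":0,"ty":0,"tz":-90,"hand":-0.4},{"rx":0,"ry":0,"rz":0,"tx":0,"ty":0,"tz":-135,"hand":-0.4},{"rx":0,"ry":0,"rz":0,"tx":0,"ty":0,"tz":-170,"hand":-0.4},{"rx":0,"ry":0,"rz":0,"tx":0,"ty":0,"tz":-170,"hand":-0.4}]'
python3 - <<'E'
from h import *
print(np.round(stt()["qpos"],2));toolmove([.66,.255,.4],98)
p=shot("wrist"); cv2.imwrite("pics/w13.png",p["pixels"]); np.save("w13.npy",p)
E
```

```text
clock: 21.6
position: [0.487, 0.0036, 0.2458]
tool_rot: [-3.141, -0.0, -3.036]
force: [0.7, 0.0, 0.6]
grip_width: 0.0515
clock: 22.1
position: [0.4887, 0.0036, 0.418]
tool_rot: [3.141, 0.006, -3.036]
force: [0.6, 0.1, -0.8]
grip_width: 0.06
t 22.1 [0.4887 0.0036 0.418 ] [ 179.95    0.35 -173.96] F [ 0.6  0.1 -0.8] w 0.06
[-0.54  0.13  0.48  1.61 -0.06  1.42  1.62]
t mm [-196.7  231.9   19.4] r deg [ 0.3  0.2 88. ]
```

View pics/w13.png

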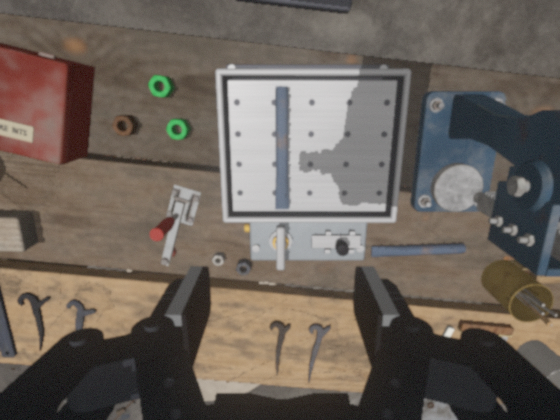

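```bash
python3 - <<'E'
from h import *
q=shot("scene")
for z in [.2,.25,.3,.35,.4]: print(z,"base",pr(q,[0,0,z]).round(0),"wrist@R",pr(q,[.654,-.28,z]).round(0))
from scipy.spatial.transform import Rotation as Ro
from scipy.optimize import least_squares
D=[([-1.38,.522,-.036,1.6,.021,1.021,-.113],[.161,.604,.191],[-3.14,0,2.881]),
([-.66,-.05,.39,1.66,.02,1.52,1.41],[.409,.0436,.4612],np.radians([180,0,-173.87])),
([-.61,.33,.46,2.02,-.2,.83,1.11],[.4732,.0589,.1757],np.radians([179.7,.31,156.03])),
([-.02,1.03,.61,1.49,-.71,.85,.86],[.6546,-.28,-.0333],np.radians([179.9,0,91.07])),
([-.54,.13,.48,1.61,-.06,1.42,1.62],[.4887,.0036,.418],np.radians([179.95,.35,-173.96])),
([-.42,.41,.55,1.92,-.27,.89,1.41],[.512,-.057,.1821],np.radians([-180,-.1,155.4]))]
import itertools
def fk(j,L,s,sg):
    R=Ro.identity();P=np.array([0,0,L[0]]);ax="zyzyzyz";pts=[P]
    ln=[0,0,L[1],0,L[2],0,0]
    for i in range(7):
        R=R*Ro.from_euler(ax[i],sg[i]*j[i]+(s if i==0 else 0))
        if i==2: P=P+R.apply([0,0,L[1]]);pts.append(P)
        if i==4: P=P+R.apply([0,0,L[2]]);pts.append(P)
    P=P+R.apply([0,0,L[3]]);pts.append(P)
    return pts,R
best=[]
for sg in itertools.product([-1,1],[1],[-1,1],[-1,1],[-1,1],[-1,1],[1]):
    f=lambda x:np.concatenate([fk(j,x[:4],x[4],sg)[0][3]-p for j,p,_ in D])
    r=least_squares(f,[.36,.52,.43,.4,0]); best.append((r.cost,sg,r.x))
best.sort(key=lambda b:b[0])
for b in best[:4]: print(b)
E
```

```text
0.2 base [ 44. 290.] wrist@R [410. 238.]
0.25 base [ 36. 270.] wrist@R [414. 219.]
0.3 base [ 28. 250.] wrist@R [419. 199.]
0.35 base [ 19. 228.] wrist@R [423. 178.]
0.4 base [ 10. 204.] wrist@R [428. 156.]
(np.float64(0.0005794038122433788), (-1, 1, -1, 1, -1, -1, 1), array([-0.03846663,  0.54238392,  0.4366016 , -0.01482553, -0.10417274]))
(np.float64(0.0006388733591512119), (-1, 1, -1, 1, 1, -1, 1), array([-0.04400185,  0.54245882,  0.43217166, -0.00950274, -0.09839161]))
(np.float64(0.0006511374098729815), (-1, 1, -1, 1, 1, 1, 1), array([-0.04393259,  0.52645909,  0.42999138, -0.01049617, -0.1036435 ]))
(np.float64(0.0006726019194507885), (-1, 1, -1, 1, -1, 1, 1), array([ 0.25188637,  0.53194195,  0.42785611,  0.29214648, -0.09940328]))
```

```bash
python3 - <<'E'
from h import *
p=np.load("w13.npy",allow_pickle=True).item()
chis2(p,(366,238,472,260),8); chis2(p,(270,80,294,214),8,.1155)
toolmove([.655,.24,.35],98)
E
```

```text
centre [0.6533 0.2623] ang 97.65 size [0.0191 0.1604]
centre [0.4891 0.0056] ang 6.37 size [0.0177 0.1577]
t mm [-191.5  217.2   64.3] r deg [ 0.   0.  88.1]
```

```bash

python3 -m creep '[{"rx":0,"ry":0,"rz":8,"tx":-18,"ty":20,"tz":0,"hand":-0.4},{"rx":0,"ry":0,"rz":16,"tx":-36,"ty":40,"tz":0,"hand":-0.4},{"rx":0,"ry":0,"rz":24,"tx":-54,"ty":60,"tz":0,"hand":-0.4},{"rx":0,"ry":0,"rz":32,"tx":-72,"ty":80,"tz":0,"hand":-0.4},{"rx":0,"ry":0,"rz":40,"tx":-90,"ty":100,"tz":0,"hand":-0.4},{"rx":0,"ry":0,"rz":48,"tx":-108,"ty":120,"tz":0,"hand":-0.4},{"rx":0,"ry":0,"rz":56,"tx":-126,"ty":140,"tz":0,"hand":-0.4},{"rx":0,"ry":0,"rz":64,"tx":-144,"ty":160,"tz":0,"hand":-0.4}]'
python3 - <<'E'
from h import *
print(np.round(stt()["qpos"],2));toolmove([.657,.2375,.35],97.8)
E
```

```text
clock: 23.0
position: [0.6139, 0.1789, 0.4124]
tool_rot: [-3.14, -0.0, 2.124]
force: [0.6, -0.4, -0.2]
grip_width: 0.0598
t 23.0 [0.6139 0.1789 0.4124] [-1.7988e+02 -1.0000e-02  1.2172e+02] F [ 0.6 -0.4 -0.2] w 0.0598
[-0.73  0.47  0.6   1.22 -0.26  1.52  0.38]
t mm [27.2 67.6 62.3] r deg [-0.1  0.  23.9]
```

```bash

python3 -m creep '[{"rx":0,"ry":0,"rz":8,"tx":9,"ty":22,"tz":0,"hand":-0.4},{"rx":0,"ry":0,"rz":16,"tx":18,"ty":45,"tz":0,"hand":-0.4},{"rx":0,"ry":0,"rz":24,"tx":27,"ty":67.6,"tz":0,"hand":-0.4},{"rx":0,"ry":0,"rz":24,"tx":27,"ty":67.6,"tz":30,"hand":-0.4},{"rx":0,"ry":0,"rz":24,"tx":27,"ty":67.6,"tz":62,"hand":-0.4},{"rx":0,"ry":0,"rz":24,"tx":27,"ty":67.6,"tz":62,"hand":-0.4},{"rx":0,"ry":0,"rz":24,"tx":27,"ty":67.6,"tz":62,"hand":-0.4}]'
cat >> h.py <<'E'
def elbow(j):
    zs,L1,L2=.29,.54,.434
    from scipy.spatial.transform import Rotation as Ro
    R=Ro.from_euler('z',-j[0]-.1)*Ro.from_euler('y',j[1]); e=np.array([0,0,zs])+R.apply([0,0,L1])
    R=R*Ro.from_euler('z',-j[2])*Ro.from_euler('y',j[3]); return e,e+R.apply([0,0,L2])
E
python3 - <<'E'
from h import *
s=stt();print(np.round(s["qpos"],2),elbow(s["qpos"]))
p=shot("wrist"); cv2.imwrite("pics/w14.png",p["pixels"]); np.save("w14.npy",p)
p=shot("scene"); cv2.imwrite("pics/s14.png",p["pixels"])
E
```

```text
clock: 23.7
position: [0.6565, 0.2368, 0.3519]
tool_rot: [-3.14, 0.0, 1.711]
force: [0.6, -0.4, 0.8]
grip_width: 0.0599
t 23.7 [0.6565 0.2368 0.3519] [-1.7993e+02  3.0000e-02  9.8040e+01] F [ 0.6 -0.4  0.8] w 0.0599
[-0.77  0.63  0.66  1.16 -0.37  1.47 -0.03] (array([0.24743282, 0.19654075, 0.72789123]), array([0.67803924, 0.22669257, 0.68289145]))
```

View pics/w14.png

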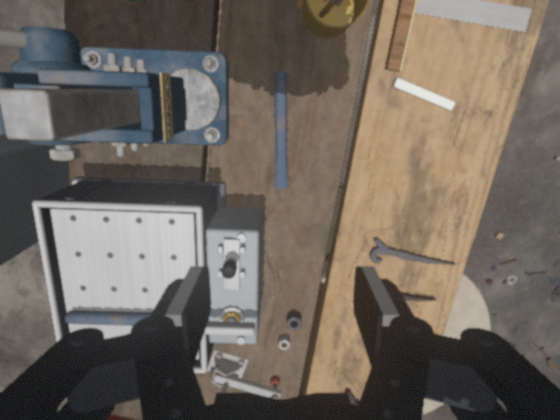

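View pics/s14.png

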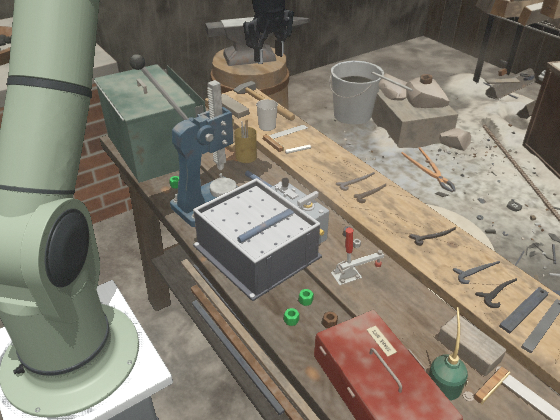

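```bash
python3 - <<'E'
from h import *
p=np.load("w14.npy",allow_pickle=True).item()
print("rack top",[back(p,(166,105),z).round(3) for z in (.25,.3,.35)])
print("anvil",back(p,(200,98),.04),"plate",back(p,(227,52),.02),back(p,(227,143),.02))
print("chisel"); chis2(p,(268,64,294,194),8)
q=shot("scene")
# rack top pixel (215,83), head front bolts (235,115)
for z in (.3,.35,.4): print(z,back(q,(215,84),z).round(3))
I=q["pixels"]; cv2.imwrite("pics/s14c.png",cv2.resize(I[60:240,90:290],None,fx=3.2,fy=3.2,interpolation=2))
chis2(p,(268,64,294,194),14)
E
```

```text
rack top [array([0.563, 0.292, 0.25 ]), array([0.578, 0.296, 0.3  ]), array([0.593, 0.3  , 0.35 ])]
anvil [0.5436022  0.29053309 0.04      ] plate [0.56949505 0.3508175  0.02      ] [0.58054716 0.23552683 0.02      ]
chisel
centre [0.6536 0.2581] ang 98.06 size [0.0175 0.1576]
0.3 [0.575 0.372 0.3  ]
0.35 [0.527 0.28  0.35 ]
0.4 [0.479 0.188 0.4  ]
centre [0.6539 0.2581] ang 98.4 size [0.016  0.1576]
```

View pics/s14c.png

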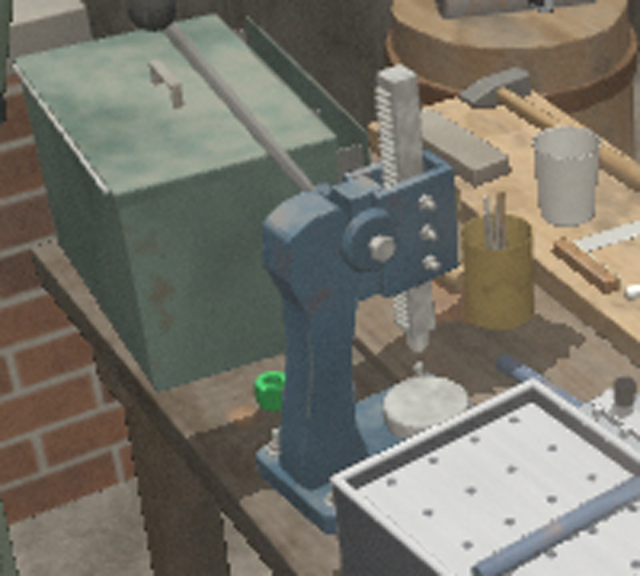

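The press rack reaches about 0.35 m right beside the chisel, so I'll lean the tool 15° to the right about the jaw axis. I'll grip 25 mm right of centre, which keeps the wrist and forearm clear.

```bash

python3 -m creep '[{"rx":0,"ry":4,"rz":0,"tx":3,"ty":0.5,"tz":25,"hand":-0.4},{"rx":0,"ry":8,"rz":0,"tx":6,"ty":0.5,"tz":60,"hand":-0.4},{"rx":0,"ry":12,"rz":0,"tx":9,"ty":0.5,"tz":100,"hand":-0.4},{"rx":0,"ry":15,"rz":0,"tx":9,"ty":0.5,"tz":140,"hand":-0.4},{"rx":0,"ry":15,"rz":0,"tx":9,"ty":0.5,"tz":180,"hand":-0.4},{"rx":0,"ry":15,"rz":0,"tx":9,"ty":0.5,"tz":180,"hand":-0.4},{"rx":0,"ry":15,"rz":0,"tx":9,"ty":0.5,"tz":180,"hand":-0.4}]'
cat >> h.py <<'E'
def tm2(target,Rt):
    from scipy.spatial.transform import Rotation as Ro
    s=bot.observe(); R=Ro.from_euler('xyz',s["tool_rot"])
    print("t mm",(R.inv().apply(np.array(target)-s["position"])*1000).round(1),"r deg",np.degrees((R.inv()*Rt).as_rotvec()).round(1))
def tilted(yaw,t):
    from scipy.spatial.transform import Rotation as Ro
    return Ro.from_euler('xyz',[180,0,yaw],degrees=True)*Ro.from_euler('y',t,degrees=True)
E
python3 - <<'E'
from h import *
s=stt();print(np.round(s["qpos"],2),elbow(s["qpos"]))
tm2([.6557,.2456,.0],tilted(98,15));tm2([.6557,.2456,-.032],tilted(98,15))
p=shot("wrist"); cv2.imwrite("pics/w15.png",p["pixels"]); np.save("w15.npy",p)
p=shot("scene"); cv2.imwrite("pics/s15.png",p["pixels"])
E
```

```text
clock: 24.55
position: [0.6567, 0.2461, 0.1737]
tool_rot: [3.14, -0.262, 1.712]
force: [0.2, -0.3, 1.4]
grip_width: 0.0595
t 24.55 [0.6567 0.2461 0.1737] [179.93 -15.01  98.08] F [ 0.2 -0.3  1.4] w 0.0595
[-0.6   0.7   0.49  1.47 -0.65  1.1   0.25] (array([0.307429  , 0.16616967, 0.70167348]), array([0.68474815, 0.14109709, 0.48870018]))
t mm [-45.3  -1.3 167.7] r deg [ 0.  -0.   0.1]
t mm [-53.6  -1.3 198.6] r deg [ 0.  -0.   0.1]
```

View pics/w15.png

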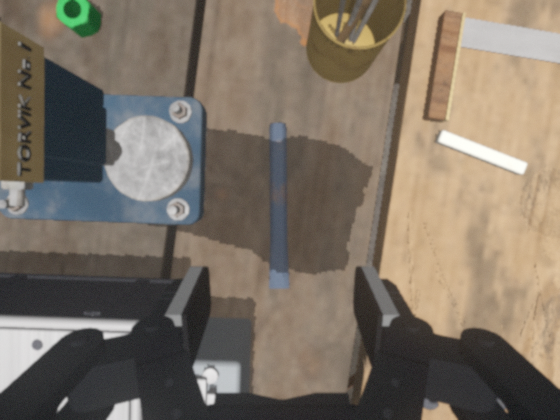

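View pics/s15.png

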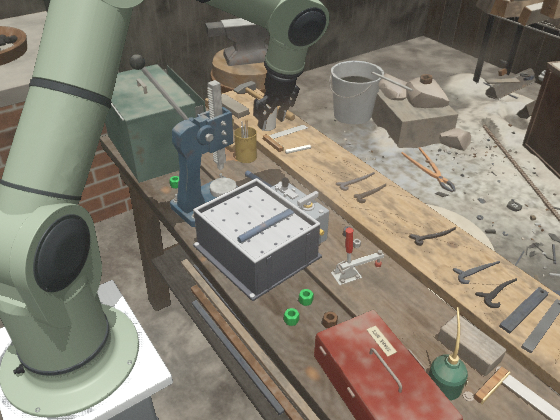

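```bash
python3 - <<'E'
from h import *
p=np.load("w15.npy",allow_pickle=True).item()
chis2(p,(262,116,298,294),5);chis2(p,(262,116,298,294),12)
E
python3 -m creep '[{"rx":0,"ry":0,"rz":0,"tx":-12,"ty":-1,"tz":40,"hand":-0.4},{"rx":0,"ry":0,"rz":0,"tx":-22,"ty":-1,"tz":80,"hand":-0.4},{"rx":0,"ry":0,"rz":0,"tx":-33,"ty":-1,"tz":120,"hand":-0.4},{"rx":0,"ry":0,"rz":0,"tx":-41,"ty":-1,"tz":150,"hand":-0.4},{"rx":0,"ry":0,"rz":0,"tx":-41,"ty":-1,"tz":150,"hand":-0.4},{"rx":0,"ry":0,"rz":0,"tx":-41,"ty":-1,"tz":150,"hand":-0.4}]'
python3 - <<'E'
from h import *
s=stt();print(np.round(s["qpos"],2),elbow(s["qpos"]))
tm2([.6557,.2456,-.032],tilted(98,15))
p=shot("wrist"); cv2.imwrite("pics/w16.png",p["pixels"]); np.save("w16.npy",p)
p=shot("scene"); cv2.imwrite("pics/s16.png",p["pixels"])
E
```

```text
centre [0.6533 0.2585] ang 98.09 size [0.0186 0.1604]
centre [0.6537 0.2591] ang 98.04 size [0.0177 0.1594]
clock: 25.25
position: [0.6563, 0.2454, 0.0187]
tool_rot: [3.139, -0.262, 1.712]
force: [0.4, 0.1, 0.7]
grip_width: 0.0599
t 25.25 [0.6563 0.2454 0.0187] [179.87 -15.02  98.11] F [0.4 0.1 0.7] w 0.0599
[-0.54  0.88  0.38  1.56 -0.76  0.86  0.39] (array([0.37554231, 0.17599059, 0.63582552]), array([0.68159623, 0.14055221, 0.33016047]))
t mm [-12.8  -0.7  49. ] r deg [ 0.1 -0.   0.1]
```

View pics/w16.png

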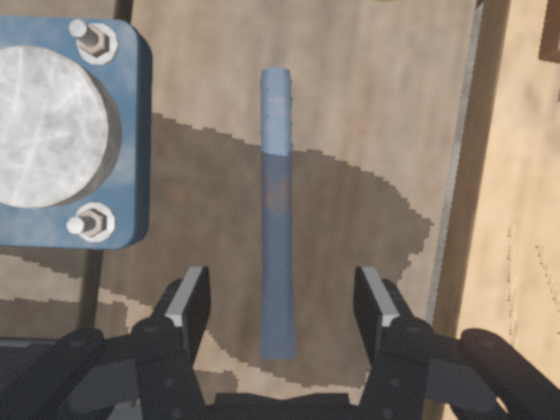

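View pics/s16.png

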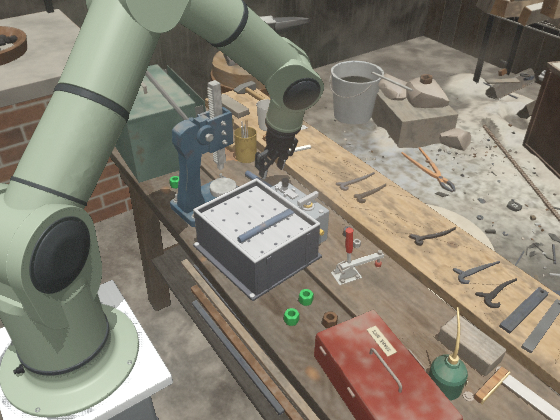

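```bash

python3 -m creep '[{"rx":0,"ry":0,"rz":0,"tx":-5,"ty":-0.5,"tz":20,"hand":-0.4},{"rx":0,"ry":0,"rz":0,"tx":-10,"ty":-0.5,"tz":38,"hand":-0.4},{"rx":0,"ry":0,"rz":0,"tx":-12.5,"ty":-0.5,"tz":46,"hand":-0.4},{"rx":0,"ry":0,"rz":0,"tx":-12.5,"ty":-0.5,"tz":48,"hand":-0.4},{"rx":0,"ry":0,"rz":0,"tx":-12.5,"ty":-0.5,"tz":48,"hand":-0.4},{"rx":0,"ry":0,"rz":0,"tx":-12.5,"ty":-0.5,"tz":48,"hand":-0.4}]'
python3 - <<'E'
from h import *
s=stt();print(elbow(s["qpos"]))
p=shot("wrist"); cv2.imwrite("pics/w17.png",p["pixels"])
E
```

```text
clock: 25.95
position: [0.655, 0.2453, -0.0324]
tool_rot: [3.141, -0.262, 1.712]
force: [-0.0, 0.4, -0.3]
grip_width: 0.0598
t 25.95 [ 0.655   0.2453 -0.0324] [179.95 -15.    98.07] F [-0.   0.4 -0.3] w 0.0598
(array([0.39949687, 0.17630766, 0.60767571]), array([0.67995589, 0.14086808, 0.27836921]))
```

View pics/w17.png

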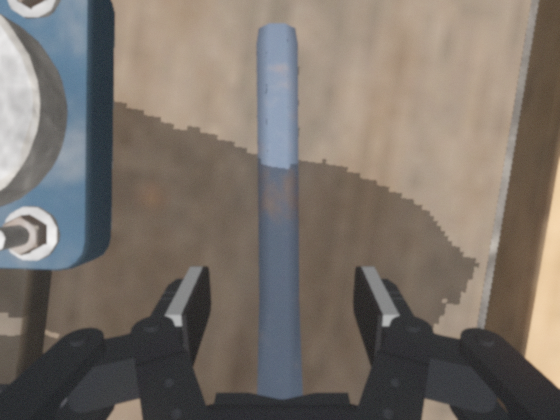

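```bash

python3 -m creep '[{"rx":0,"ry":0,"rz":0,"tx":0,"ty":0,"tz":0,"hand":1},{"rx":0,"ry":0,"rz":0,"tx":0,"ty":0,"tz":0,"hand":1},{"rx":0,"ry":0,"rz":0,"tx":0,"ty":0,"tz":0,"hand":1},{"rx":0,"ry":0,"rz":0,"tx":0,"ty":0,"tz":0,"hand":1},{"rx":0,"ry":0,"rz":0,"tx":0,"ty":0,"tz":0,"hand":1},{"rx":0,"ry":0,"rz":0,"tx":0,"ty":0,"tz":0,"hand":1}]' 28
python3 -m creep '[{"rx":0,"ry":0,"rz":0,"tx":4,"ty":0,"tz":-15,"hand":1},{"rx":0,"ry":0,"rz":0,"tx":10,"ty":0,"tz":-38,"hand":1},{"rx":0,"ry":0,"rz":0,"tx":18,"ty":0,"tz":-67,"hand":1},{"rx":0,"ry":0,"rz":0,"tx":26,"ty":0,"tz":-97,"hand":1},{"rx":0,"ry":0,"rz":0,"tx":36,"ty":0,"tz":-134,"hand":1},{"rx":0,"ry":0,"rz":0,"tx":46,"ty":0,"tz":-171,"hand":1},{"rx":0,"ry":0,"rz":0,"tx":57,"ty":0,"tz":-213,"hand":1},{"rx":0,"ry":0,"rz":0,"tx":57,"ty":0,"tz":-213,"hand":1}]'
python3 - <<'E'
from h import *
s=stt();print(elbow(s["qpos"]))
p=shot("wrist"); cv2.imwrite("pics/w18.png",p["pixels"])
p=shot("scene"); cv2.imwrite("pics/s18.png",p["pixels"][60:300,120:440])
E
```

```text
clock: 26.6
position: [0.6546, 0.2452, -0.0329]
tool_rot: [3.141, -0.262, 1.711]
force: [-2.3, -1.2, 5.9]
grip_width: 0.0176
clock: 27.4
position: [0.657, 0.2451, 0.1943]
tool_rot: [3.133, -0.263, 1.713]
force: [0.3, -1.4, -2.1]
grip_width: 0.0174
t 27.4 [0.657  0.2451 0.1943] [179.5  -15.06  98.15] F [ 0.3 -1.4 -2.1] w 0.0174
(array([0.29808969, 0.16375531, 0.70943621]), array([0.68265566, 0.13960603, 0.50973187]))
```

View pics/w18.png

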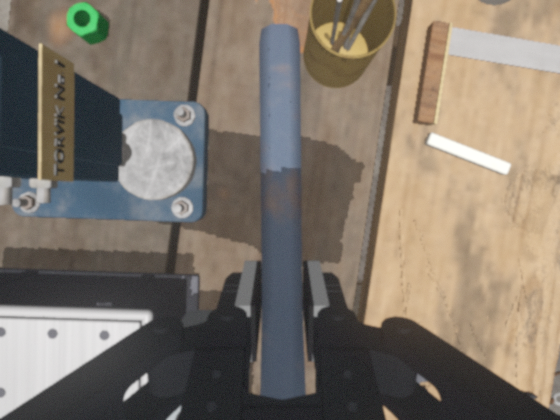

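View pics/s18.png

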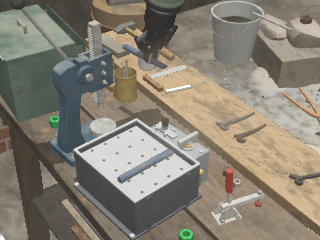

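```bash
python3 - <<'E'
from h import *
tm2([.657,.03,.2],tilted(98,15))
E
```

```text
t mm [-203.1  -27.8  -66.3] r deg [ 0.1 -0.   0.1]
```

```bash

python3 -m creep '[{"rx":0,"ry":0,"rz":0,"tx":-30,"ty":-4,"tz":-10,"hand":1},{"rx":0,"ry":0,"rz":0,"tx":-65,"ty":-9,"tz":-21,"hand":1},{"rx":0,"ry":0,"rz":0,"tx":-100,"ty":-14,"tz":-33,"hand":1},{"rx":0,"ry":0,"rz":0,"tx":-135,"ty":-19,"tz":-44,"hand":1},{"rx":0,"ry":0,"rz":0,"tx":-170,"ty":-24,"tz":-55,"hand":1},{"rx":0,"ry":0,"rz":0,"tx":-203,"ty":-28,"tz":-66,"hand":1},{"rx":0,"ry":0,"rz":0,"tx":-203,"ty":-28,"tz":-66,"hand":1}]'
python3 - <<'E'
from h import *
stt()
tm2([.5535,.062,.2],tilted(154,15))
tm2([.492,.0846,.2],tilted(186,15))
E
```

```text
clock: 28.2
position: [0.656, 0.0239, 0.1975]
tool_rot: [-3.14, -0.259, 1.704]
force: [0.5, -0.7, -3.6]
grip_width: 0.0175
t 28.2 [0.656  0.0239 0.1975] [-179.88  -14.84   97.64] F [ 0.5 -0.7 -3.6] w 0.0175
t mm [ 50.3 -96.5  11. ] r deg [ 14.4   0.1 -54.5]
t mm [  79.9 -154.4   18.9] r deg [ 22.7   0.  -85.4]
```

```bash

python3 -m creep '[{"rx":2.06,"ry":0,"rz":-7.76,"tx":7,"ty":-14,"tz":1.7,"hand":1},{"rx":4.12,"ry":0,"rz":-15.5,"tx":14.5,"ty":-28,"tz":3.4,"hand":1},{"rx":6.2,"ry":0,"rz":-23.3,"tx":22,"ty":-42,"tz":5.1,"hand":1},{"rx":8.25,"ry":0,"rz":-31,"tx":29,"ty":-56,"tz":6.8,"hand":1},{"rx":10.3,"ry":0,"rz":-38.8,"tx":36,"ty":-70,"tz":8.6,"hand":1},{"rx":12.4,"ry":0,"rz":-46.6,"tx":43.5,"ty":-84,"tz":10.3,"hand":1},{"rx":14.4,"ry":0,"rz":-54.3,"tx":51,"ty":-98,"tz":12,"hand":1},{"rx":14.4,"ry":0,"rz":-54.3,"tx":51,"ty":-98,"tz":12,"hand":1}]'
python3 - <<'E'
from h import *
print(np.round(stt()["qpos"],2))
tm2([.492,.0846,.2],tilted(186,15))
E
```

```text
clock: 29.0
position: [0.5506, 0.0704, 0.1993]
tool_rot: [3.139, -0.263, 2.7]
force: [0.0, 0.9, -2.5]
grip_width: 0.0175
t 29.0 [0.5506 0.0704 0.1993] [179.87 -15.08 154.68] F [ 0.   0.9 -2.5] w 0.0175
[-0.35  0.57  0.33  1.58 -0.31  1.27  1.21]
t mm [ 57.2 -12.3  14.6] r deg [  8.3  -0.  -30.3]
```

```bash

python3 -m creep '[{"rx":2.1,"ry":0,"rz":-7.6,"tx":14,"ty":-3,"tz":3.6,"hand":1},{"rx":4.2,"ry":0,"rz":-15.2,"tx":28.5,"ty":-6,"tz":7.3,"hand":1},{"rx":6.2,"ry":0,"rz":-22.8,"tx":43,"ty":-9,"tz":11,"hand":1},{"rx":8.3,"ry":0,"rz":-30.3,"tx":57,"ty":-12,"tz":14.6,"hand":1},{"rx":8.3,"ry":0,"rz":-30.3,"tx":57,"ty":-12,"tz":14.6,"hand":1},{"rx":8.3,"ry":0,"rz":-30.3,"tx":57,"ty":-12,"tz":14.6,"hand":1}]'
python3 - <<'E'
from h import *
print(np.round(stt()["qpos"],2))
tm2([.492,.0846,.08],tilted(186,15))
p=shot("wrist"); cv2.imwrite("pics/w19.png",p["pixels"]); np.save("w19.npy",p)
p=shot("scene"); cv2.imwrite("pics/s19.png",cv2.resize(p["pixels"][60:300,120:440],None,fx=2,fy=2))
E
```

```text
clock: 29.6
position: [0.4941, 0.083, 0.2003]
tool_rot: [-3.14, -0.261, -3.047]
force: [-0.2, 0.3, -2.3]
grip_width: 0.0181
t 29.6 [0.4941 0.083  0.2003] [-179.88  -14.95 -174.58] F [-0.2  0.3 -2.3] w 0.0181
[-0.41  0.49  0.22  1.69 -0.14  1.23  1.53]
t mm [-29.1   2.  116.7] r deg [ 0.   0.1 -0.6]
```

View pics/w19.png

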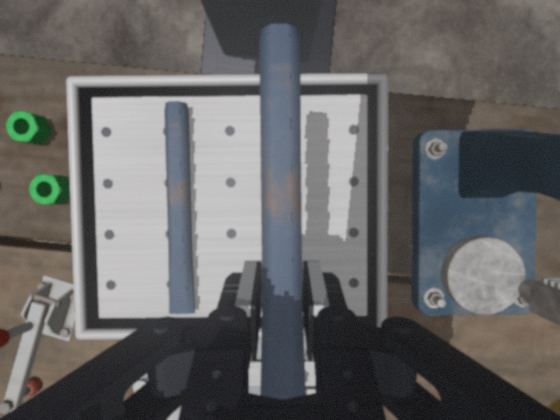

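View pics/s19.png

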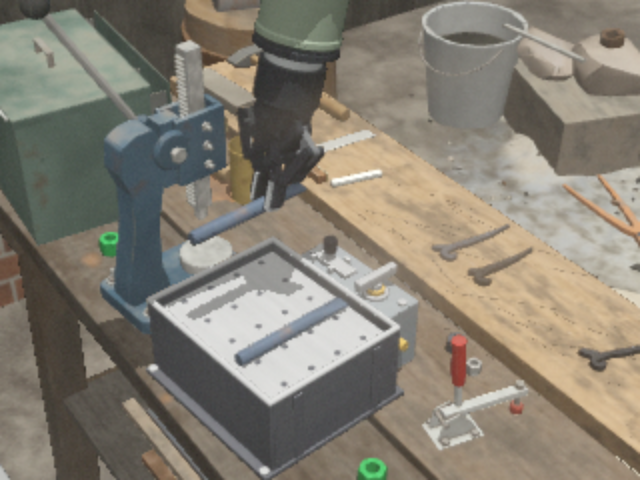

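```bash
python3 - <<'E'
from h import *
p=np.load("w19.npy",allow_pickle=True).item()
e=back(p,(280,27),.245); print(e, "centre", e[:2]+.08*np.array([.9945,.1045]))
print([back(p,(280,y),.245).round(4) for y in (60,200)])
E
```

```text
[0.40232821 0.0741347  0.245     ] centre [0.48188821 0.0824947 ]
[array([0.4151, 0.0753, 0.245 ]), array([0.4707, 0.0806, 0.245 ])]
```

```bash

python3 -m creep '[{"rx":0,"ry":0,"rz":-0.6,"tx":-8,"ty":2,"tz":35,"hand":1},{"rx":0,"ry":0,"rz":-0.6,"tx":-17,"ty":2,"tz":70,"hand":1},{"rx":0,"ry":0,"rz":-0.6,"tx":-24,"ty":2,"tz":97,"hand":1},{"rx":0,"ry":0,"rz":-0.6,"tx":-28,"ty":2,"tz":112,"hand":1},{"rx":0,"ry":0,"rz":-0.6,"tx":-29,"ty":2,"tz":116,"hand":1},{"rx":0,"ry":0,"rz":-0.6,"tx":-29,"ty":2,"tz":116,"hand":1},{"rx":0,"ry":0,"rz":-0.6,"tx":-29,"ty":2,"tz":116,"hand":1}]'
python3 - <<'E'
from h import *
stt(); tm2([.492,.0846,.0745],tilted(186,15))
E
```

```text
clock: 30.4
position: [0.4927, 0.0845, 0.0819]
tool_rot: [3.141, -0.259, -3.034]
force: [-0.2, 0.6, -2.2]
grip_width: 0.0177
t 30.4 [0.4927 0.0845 0.0819] [ 179.94  -14.86 -173.82] F [-0.2  0.6 -2.2] w 0.0177
t mm [-1.2  0.2  7.3] r deg [0.  0.1 0.2]
```

```bash

python3 -m creep '[{"rx":0,"ry":0,"rz":0,"tx":-0.6,"ty":0,"tz":3,"hand":1},{"rx":0,"ry":0,"rz":0,"tx":-1.3,"ty":0,"tz":5,"hand":1},{"rx":0,"ry":0,"rz":0,"tx":-1.3,"ty":0,"tz":5,"hand":1}]'|egrep "pos|force"
python3 -m creep '[{"rx":0,"ry":0,"rz":0,"tx":-0.3,"ty":0,"tz":1.2,"hand":1},{"rx":0,"ry":0,"rz":0,"tx":-0.3,"ty":0,"tz":1.2,"hand":1}]'|egrep "pos|force"
```

```text
position: [0.492, 0.0847, 0.076]
force: [-0.2, -0.5, -2.8]
position: [0.492, 0.0846, 0.0747]
force: [0.2, 0.8, -2.3]
```

```bash

python3 -m creep '[{"rx":0,"ry":0,"rz":0,"tx":-0.3,"ty":0,"tz":1.2,"hand":1},{"rx":0,"ry":0,"rz":0,"tx":-0.3,"ty":0,"tz":1.2,"hand":1}]'|egrep "pos|force"
```

```text
position: [0.492, 0.0846, 0.0734]
force: [0.2, -0.3, -1.4]
```

```bash

python3 -m creep '[{"rx":0,"ry":0,"rz":0,"tx":-0.2,"ty":0,"tz":0.8,"hand":1},{"rx":0,"ry":0,"rz":0,"tx":-0.2,"ty":0,"tz":0.8,"hand":1}]'|egrep "pos|force"
```

```text
position: [0.4921, 0.0847, 0.0731]
force: [-1.2, 0.4, 7.8]
```

```bash

python3 -m creep '[{"rx":0,"ry":0,"rz":0,"tx":0,"ty":0,"tz":0,"hand":-0.2},{"rx":0,"ry":0,"rz":0,"tx":0,"ty":0,"tz":0,"hand":-0.2},{"rx":0,"ry":0,"rz":0,"tx":0,"ty":0,"tz":0,"hand":-0.2},{"rx":0,"ry":0,"rz":0,"tx":0,"ty":0,"tz":0,"hand":-0.2},{"rx":0,"ry":0,"rz":0,"tx":10,"ty":0,"tz":-39,"hand":-0.2},{"rx":0,"ry":0,"rz":0,"tx":22,"ty":0,"tz":-82,"hand":-0.2},{"rx":0,"ry":0,"rz":0,"tx":34,"ty":0,"tz":-126,"hand":-0.2},{"rx":0,"ry":0,"rz":0,"tx":46,"ty":0,"tz":-170,"hand":-0.2}]'
python3 - <<'E'
from h import *
stt(); tm2([.56,.1,.3],tilted(186,0))
p=shot("wrist"); cv2.imwrite("pics/w20.png",p["pixels"])
E
```

```text
clock: 32.1
position: [0.491, 0.0842, 0.2507]
tool_rot: [3.141, -0.261, -3.033]
force: [-0.4, -0.3, 0.6]
grip_width: 0.0514
t 32.1 [0.491  0.0842 0.2507] [ 179.94  -14.93 -173.77] F [-0.4 -0.3  0.6] w 0.0514
t mm [-55.2   8.3 -65.8] r deg [  0.  -14.9   0.2]
```

View pics/w20.png

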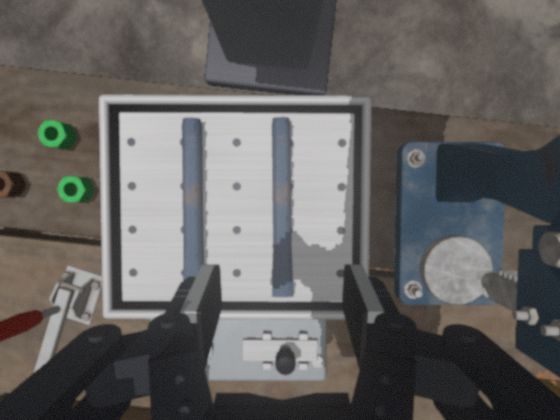

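```bash

python3 -m creep '[{"rx":0,"ry":-5,"rz":0,"tx":-18,"ty":3,"tz":-20,"hand":-0.2},{"rx":0,"ry":-10,"rz":0,"tx":-36,"ty":6,"tz":-40,"hand":-0.2},{"rx":0,"ry":-15,"rz":0.2,"tx":-55,"ty":8,"tz":-66,"hand":-0.2},{"rx":0,"ry":-15,"rz":0.2,"tx":-55,"ty":8,"tz":-66,"hand":-0.2},{"rx":0,"ry":-15,"rz":0.2,"tx":-55,"ty":8,"tz":-66,"hand":-0.2}]'
python3 - <<'E'
from h import *
print(np.round(stt()["qpos"],2)); 
p=shot("wrist"); cv2.imwrite("pics/w21.png",p["pixels"]);np.save("w21.npy",p)
cv2.imwrite("pics/w21c.png",cv2.resize(p["pixels"][150:270,150:350],None,fx=4,fy=4,interpolation=2))
t=shot("top"); cv2.imwrite("pics/t21.png",t["pixels"])
E
```

```text
clock: 32.65
position: [0.5598, 0.0999, 0.2984]
tool_rot: [3.141, 0.001, -3.036]
force: [0.7, -0.6, -0.5]
grip_width: 0.0514
t 32.65 [0.5598 0.0999 0.2984] [ 1.7996e+02  4.0000e-02 -1.7395e+02] F [ 0.7 -0.6 -0.5] w 0.0514
[-0.46  0.34  0.24  1.62 -0.09  1.19  1.48]
```

View pics/w21c.png

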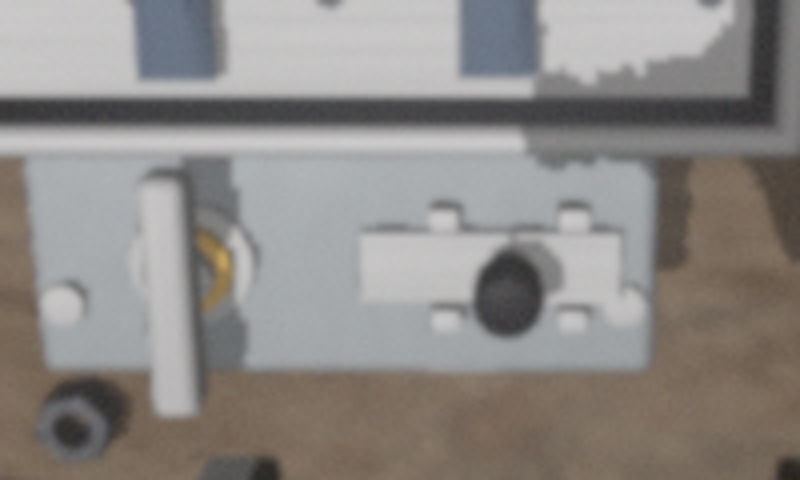

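View pics/t21.png

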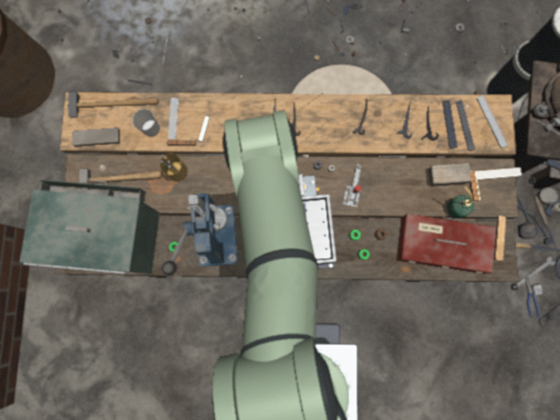

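```bash
python3 - <<'E'
from h import *
p=np.load("w21.npy",allow_pickle=True).item()
c=lambda x,y:(150+x/4,150+y/4)
print("knob top",back(p,c(508.5,302),.138),"mid silhouette",back(p,c(508.5,294),.130))
print("bar",back(p,c(163,175),.134),back(p,c(175,415),.134))
for r in viewer.outline_of("bolt_knob",p)[:2]+viewer.outline_of("valve_bar",p)[:2]:
    ys,xs=np.nonzero(r["mask"]); print(r["score"],r["bbox"],back(p,(xs.mean(),ys.mean()),.128))
toolmove([.607,.100,.12],186)
E
```

```text
knob top [0.60905302 0.10144083 0.138     ] mid silhouette [0.60987616 0.101449   0.13      ]
bar [0.58676912 0.01542806 0.134     ] [0.64973051 0.02043501 0.134     ]
0.81 [241.5, 206.9, 306.9, 233.8] [0.60466168 0.09551916 0.128     ]
0.63 [180.3, 190.0, 206.8, 254.1] [0.61770998 0.01687588 0.128     ]
0.29 [176.2, 0.6, 204.2, 170.6] [0.48638596 0.007616   0.128     ]
t mm [-47.2  -4.7 177.5] r deg [ 0. -0.  0.]
```

```bash

python3 -m creep '[{"rx":0,"ry":0,"rz":0,"tx":-25,"ty":-2,"tz":30,"hand":-0.2},{"rx":0,"ry":0,"rz":0,"tx":-49,"ty":-4,"tz":70,"hand":-0.2},{"rx":0,"ry":0,"rz":0,"tx":-49,"ty":-4,"tz":115,"hand":-0.2},{"rx":0,"ry":0,"rz":0,"tx":-49,"ty":-4,"tz":150,"hand":-0.2},{"rx":0,"ry":0,"rz":0,"tx":-49,"ty":-4,"tz":150,"hand":-0.2},{"rx":0,"ry":0,"rz":0,"tx":-49,"ty":-4,"tz":150,"hand":-0.2}]'
python3 - <<'E'
from h import *
print(np.round(stt()["qpos"],2)); toolmove([.609,.1012,.081],186)
p=shot("wrist"); cv2.imwrite("pics/w22.png",p["pixels"])
p=shot("scene"); cv2.imwrite("pics/s22.png",cv2.resize(p["pixels"][120:270,190:390],None,fx=4,fy=4,interpolation=2))
E
```

```text
clock: 33.45
position: [0.6096, 0.101, 0.1489]
tool_rot: [3.141, 0.0, -3.037]
force: [0.9, -0.0, -0.1]
grip_width: 0.0515
t 33.45 [0.6096 0.101  0.1489] [ 1.7999e+02  2.0000e-02 -1.7398e+02] F [ 0.9 -0.  -0.1] w 0.0515
[-0.4   0.57  0.21  1.67 -0.14  0.92  1.54]
t mm [ 0.6  0.3 67.9] r deg [0. 0. 0.]
```

View pics/w22.png

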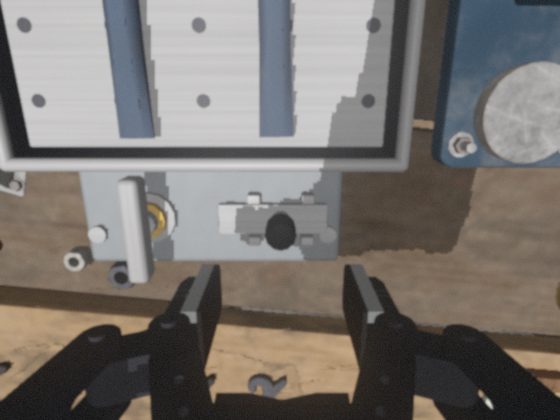

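View pics/s22.png

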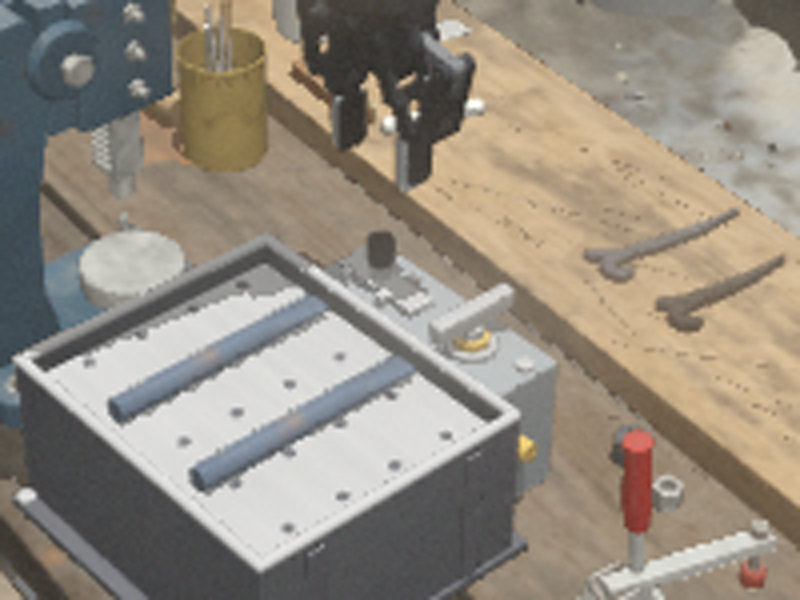

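```bash

python3 -m creep '[{"rx":0,"ry":0,"rz":0,"tx":0,"ty":0,"tz":30,"hand":-0.2},{"rx":0,"ry":0,"rz":0,"tx":0,"ty":0,"tz":55,"hand":-0.2},{"rx":0,"ry":0,"rz":0,"tx":0,"ty":0,"tz":66,"hand":-0.2},{"rx":0,"ry":0,"rz":0,"tx":0,"ty":0,"tz":66,"hand":-0.2},{"rx":0,"ry":0,"rz":0,"tx":0,"ty":0,"tz":66,"hand":1},{"rx":0,"ry":0,"rz":0,"tx":0,"ty":0,"tz":66,"hand":1},{"rx":0,"ry":0,"rz":0,"tx":0,"ty":0,"tz":66,"hand":1},{"rx":0,"ry":0,"rz":0,"tx":0,"ty":0,"tz":66,"hand":1}]' 40
python3 - <<'E'
from h import *
stt()
p=shot("scene"); cv2.imwrite("pics/s23.png",cv2.resize(p["pixels"][120:270,190:390],None,fx=4,fy=4,interpolation=2))
E
```

```text
clock: 34.35
position: [0.6105, 0.1013, 0.084]
tool_rot: [3.141, 0.004, -3.036]
force: [-1.6, -0.3, 8.4]
grip_width: 0.0162
t 34.35 [0.6105 0.1013 0.084 ] [ 179.95    0.2  -173.98] F [-1.6 -0.3  8.4] w 0.0162
```

View pics/s23.png

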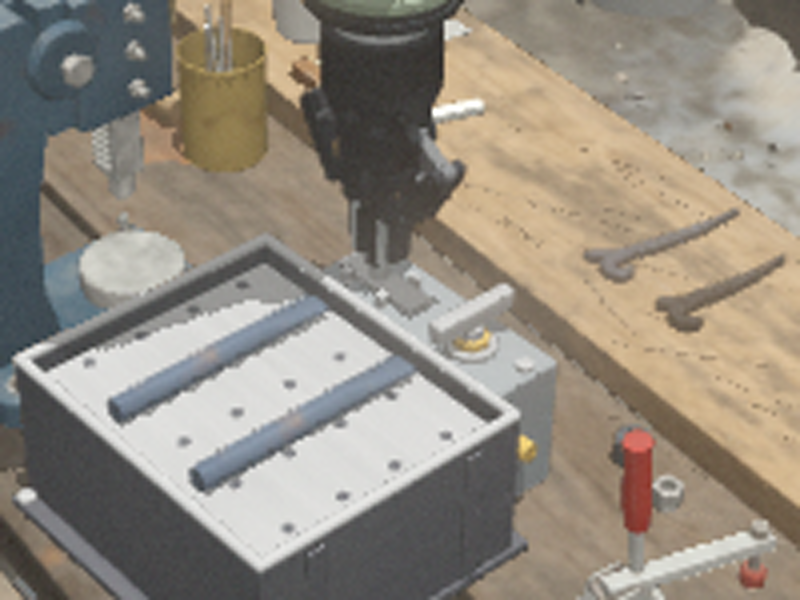

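```bash

python3 -m creep '[{"rx":0,"ry":0,"rz":0,"tx":0,"ty":8,"tz":0,"hand":1},{"rx":0,"ry":0,"rz":0,"tx":0,"ty":16,"tz":0,"hand":1},{"rx":0,"ry":0,"rz":0,"tx":0,"ty":24,"tz":0,"hand":1},{"rx":0,"ry":0,"rz":0,"tx":0,"ty":29,"tz":0,"hand":1},{"rx":0,"ry":0,"rz":0,"tx":0,"ty":31,"tz":0,"hand":1},{"rx":0,"ry":0,"rz":0,"tx":0,"ty":31,"tz":0,"hand":1},{"rx":0,"ry":0,"rz":0,"tx":0,"ty":31,"tz":0,"hand":1}]'
python3 - <<'E'
from h import *
stt()
p=shot("scene"); cv2.imwrite("pics/s24.png",cv2.resize(p["pixels"][120:270,190:390],None,fx=4,fy=4,interpolation=2))
E
```

```text
clock: 35.1
position: [0.6074, 0.1303, 0.084]
tool_rot: [-3.141, 0.003, -3.038]
force: [0.3, -10.0, 8.5]
grip_width: 0.0161
t 35.1 [0.6074 0.1303 0.084 ] [-179.94    0.19 -174.05] F [  0.3 -10.    8.5] w 0.0161
```

```bash

python3 -m creep '[{"rx":0,"ry":0,"rz":0,"tx":0,"ty":1.5,"tz":0,"hand":1},{"rx":0,"ry":0,"rz":0,"tx":0,"ty":1.5,"tz":0,"hand":1},{"rx":0,"ry":0,"rz":0,"tx":0,"ty":1.5,"tz":0,"hand":1}]'
```

```text
clock: 35.45
position: [0.6074, 0.1304, 0.084]
tool_rot: [-3.139, 0.003, -3.039]
force: [1.0, -15.2, 8.3]
grip_width: 0.0158
```

```bash

python3 -m creep '[{"rx":0,"ry":0,"rz":0,"tx":0,"ty":-1.5,"tz":0,"hand":-0.2},{"rx":0,"ry":0,"rz":0,"tx":0,"ty":-1.5,"tz":0,"hand":-0.2},{"rx":0,"ry":0,"rz":0,"tx":0,"ty":-1.5,"tz":0,"hand":-0.2},{"rx":0,"ry":0,"rz":0,"tx":0,"ty":-1.5,"tz":0,"hand":-0.2},{"rx":0,"ry":0,"rz":0,"tx":0,"ty":-1.5,"tz":-40,"hand":-0.2},{"rx":0,"ry":0,"rz":0,"tx":0,"ty":-1.5,"tz":-70,"hand":-0.2},{"rx":0,"ry":0,"rz":0,"tx":0,"ty":-1.5,"tz":-100,"hand":-0.2},{"rx":0,"ry":0,"rz":0,"tx":0,"ty":-1.5,"tz":-100,"hand":-0.2}]'
python3 - <<'E'
from h import *
stt(); toolmove([.6185,.0180,.18],186)
p=shot("wrist"); cv2.imwrite("pics/w25.png",p["pixels"])
E
```

```text
clock: 36.25
position: [0.6081, 0.1325, 0.1864]
tool_rot: [3.14, 0.007, -3.036]
force: [-0.4, -0.8, 0.0]
grip_width: 0.0512
t 36.25 [0.6081 0.1325 0.1864] [ 179.89    0.39 -173.97] F [-0.4 -0.8  0. ] w 0.0512
t mm [   1.7 -115.     6.2] r deg [0.1 0.4 0. ]
```

View pics/w25.png

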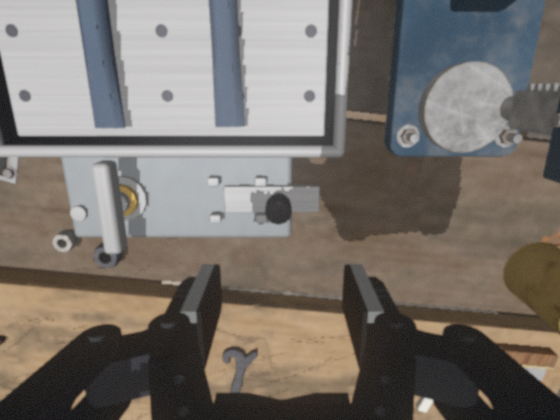

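```bash

python3 -m creep '[{"rx":0,"ry":0,"rz":0,"tx":0,"ty":-30,"tz":0,"hand":-0.2},{"rx":0,"ry":0,"rz":0,"tx":1,"ty":-60,"tz":0,"hand":-0.2},{"rx":0,"ry":0,"rz":0,"tx":1.5,"ty":-90,"tz":0,"hand":-0.2},{"rx":0,"ry":0,"rz":0,"tx":1.5,"ty":-114,"tz":0,"hand":-0.2},{"rx":0,"ry":0,"rz":0,"tx":1.5,"ty":-114,"tz":15,"hand":-0.2},{"rx":0,"ry":0,"rz":0,"tx":1.5,"ty":-114,"tz":30,"hand":-0.2},{"rx":0,"ry":0,"rz":0,"tx":1.5,"ty":-114,"tz":30,"hand":-0.2}]'
python3 - <<'E'
from h import *
print(np.round(stt()["qpos"],2)); toolmove([.6183,.0180,.080],186)
p=shot("wrist"); cv2.imwrite("pics/w26.png",p["pixels"])
print("bar",[back(p,u,.134) for u in ((0,0),)], pr(p,[.5867,.0154,.134]),pr(p,[.6497,.0204,.134]))
E
```

```text
clock: 37.0
position: [0.6153, 0.0185, 0.1499]
tool_rot: [3.141, -0.003, -3.036]
force: [-0.1, -0.3, 0.6]
grip_width: 0.0511
t 37.0 [0.6153 0.0185 0.1499] [ 1.7996e+02 -1.6000e-01 -1.7397e+02] F [-0.1 -0.3  0.6] w 0.0511
[-0.28  0.56  0.23  1.67 -0.15  0.92  1.68]
t mm [-3.2 -0.8 69.9] r deg [ 0.  -0.2  0. ]
bar [array([ 0.51202444, -0.12590594,  0.134     ])] [280.65712416 183.28296028] [278.01965077 286.48719502]
```

View pics/w26.png

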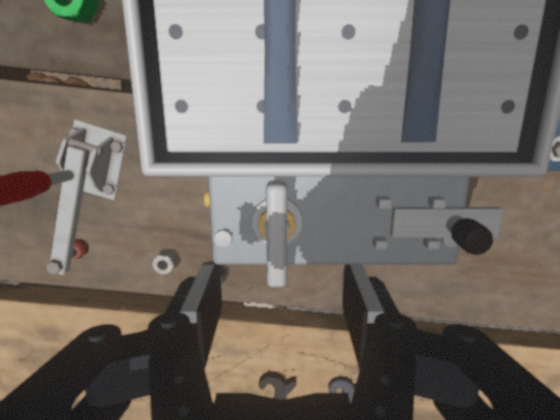

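```bash

python3 -m creep '[{"rx":0,"ry":0,"rz":0,"tx":-3,"ty":-2.3,"tz":35,"hand":-0.2},{"rx":0,"ry":0,"rz":0,"tx":-3,"ty":-2.3,"tz":58,"hand":-0.2},{"rx":0,"ry":0,"rz":0,"tx":-3,"ty":-2.3,"tz":69,"hand":-0.2},{"rx":0,"ry":0,"rz":0,"tx":-3,"ty":-2.3,"tz":69,"hand":-0.2},{"rx":0,"ry":0,"rz":0,"tx":-3,"ty":-2.3,"tz":69,"hand":1},{"rx":0,"ry":0,"rz":0,"tx":-3,"ty":-2.3,"tz":69,"hand":1},{"rx":0,"ry":0,"rz":0,"tx":-3,"ty":-2.3,"tz":69,"hand":1},{"rx":0,"ry":0,"rz":0,"tx":-3,"ty":-2.3,"tz":69,"hand":1}]' 40
python3 -m creep '[{"rx":0,"ry":0,"rz":0,"tx":0,"ty":0,"tz":0,"hand":1},{"rx":0,"ry":0,"rz":0,"tx":0,"ty":0,"tz":0,"hand":1}]'
python3 - <<'E'
from h import *
s=stt(); print(s["moment"])
p=shot("wrist"); cv2.imwrite("pics/w27.png",p["pixels"])
p=shot("scene"); cv2.imwrite("pics/s27.png",cv2.resize(p["pixels"][120:270,190:390],None,fx=4,fy=4,interpolation=2))
E
```

```text
clock: 37.85
position: [0.6208, 0.0159, 0.0847]
tool_rot: [-3.142, 0.003, -3.037]
force: [-1.4, -2.6, 7.4]
grip_width: 0.0107
clock: 38.05
position: [0.6208, 0.0159, 0.0847]
tool_rot: [-3.142, 0.003, -3.037]
force: [-0.6, -3.2, 7.5]
grip_width: 0.0108
t 38.05 [0.6208 0.0159 0.0847] [-180.      0.18 -174.  ] F [-0.6 -3.2  7.5] w 0.0108
[-0.64248265  0.22754481 -0.0333931 ]
```

View pics/w27.png

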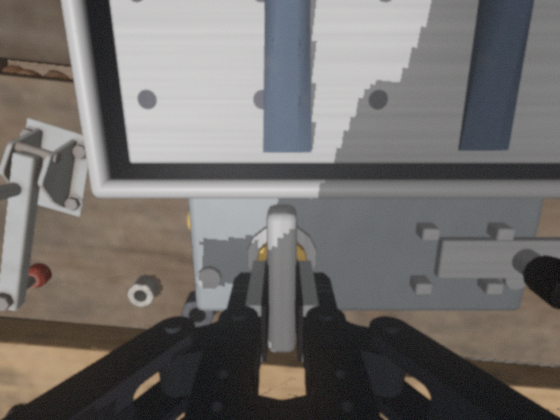

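View pics/s27.png

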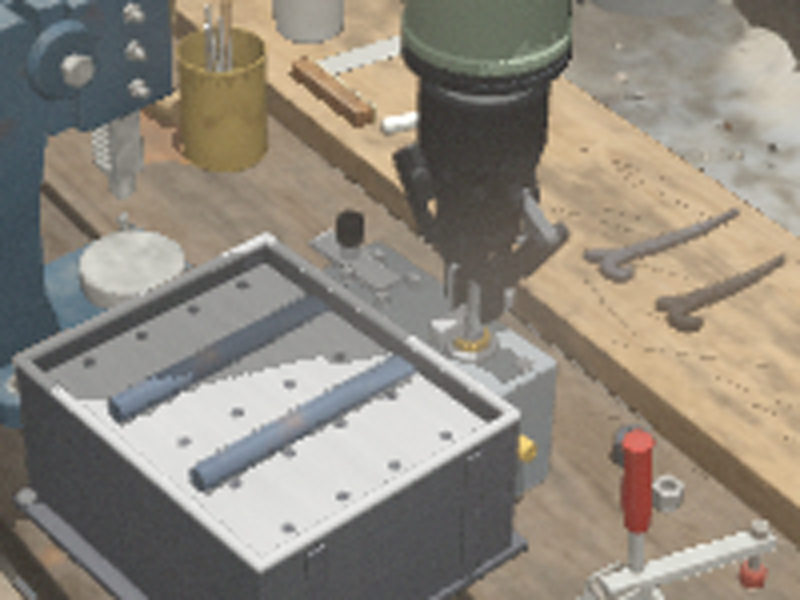

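```bash

python3 -m creep '[{"rx":0,"ry":0,"rz":-4,"tx":0,"ty":0,"tz":0,"hand":1},{"rx":0,"ry":0,"rz":-8,"tx":0,"ty":0,"tz":0,"hand":1},{"rx":0,"ry":0,"rz":-12,"tx":0,"ty":0,"tz":0,"hand":1},{"rx":0,"ry":0,"rz":-16,"tx":0,"ty":0,"tz":0,"hand":1},{"rx":0,"ry":0,"rz":-16,"tx":0,"ty":0,"tz":0,"hand":1}]'
python3 - <<'E'
from h import *
s=stt(); print(s["moment"])
p=shot("wrist"); cv2.imwrite("pics/w28.png",p["pixels"])
E
```

```text
clock: 38.65
position: [0.6207, 0.0162, 0.0847]
tool_rot: [-3.141, 0.003, -2.755]
force: [-2.1, -1.4, 7.9]
grip_width: 0.0107
t 38.65 [0.6207 0.0162 0.0847] [-179.98    0.18 -157.86] F [-2.1 -1.4  7.9] w 0.0107
[-0.18750291  0.34204223 -0.11935517]
```

View pics/w28.png

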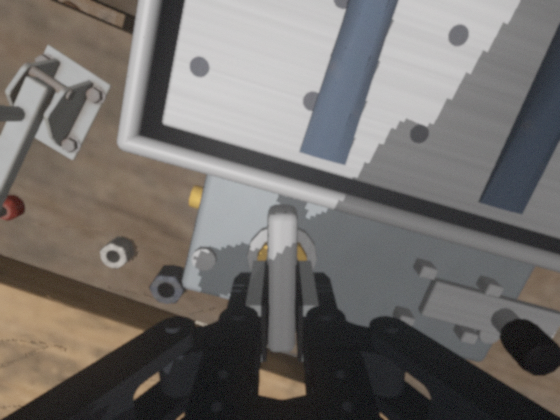

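```bash

python3 -m creep '[{"rx":0,"ry":0,"rz":-5,"tx":0,"ty":0,"tz":0,"hand":1},{"rx":0,"ry":0,"rz":-10,"tx":0,"ty":0,"tz":0,"hand":1},{"rx":0,"ry":0,"rz":-14,"tx":0,"ty":0,"tz":0,"hand":1},{"rx":0,"ry":0,"rz":-16,"tx":0,"ty":0,"tz":0,"hand":1},{"rx":0,"ry":0,"rz":-16,"tx":0,"ty":0,"tz":0,"hand":1},{"rx":0,"ry":0,"rz":-16,"tx":0,"ty":0,"tz":0,"hand":1},{"rx":0,"ry":0,"rz":-16,"tx":0,"ty":0,"tz":0,"hand":1},{"rx":0,"ry":0,"rz":-16,"tx":0,"ty":0,"tz":0,"hand":1}]'
python3 - <<'E'
from h import *
s=stt(); print(s["moment"])
p=shot("wrist"); cv2.imwrite("pics/w29.png",p["pixels"])
p=shot("scene"); cv2.imwrite("pics/s29.png",cv2.resize(p["pixels"][120:270,190:390],None,fx=4,fy=4,interpolation=2))
E
```

```text
clock: 39.5
position: [0.6206, 0.0163, 0.0847]
tool_rot: [-3.14, 0.003, -2.478]
force: [-2.6, -0.5, 9.0]
grip_width: 0.0108
t 39.5 [0.6206 0.0163 0.0847] [-1.7994e+02  1.4000e-01 -1.4200e+02] F [-2.6 -0.5  9. ] w 0.0108
[-0.07244197  0.61272615 -0.2167149 ]
```

View pics/s29.png

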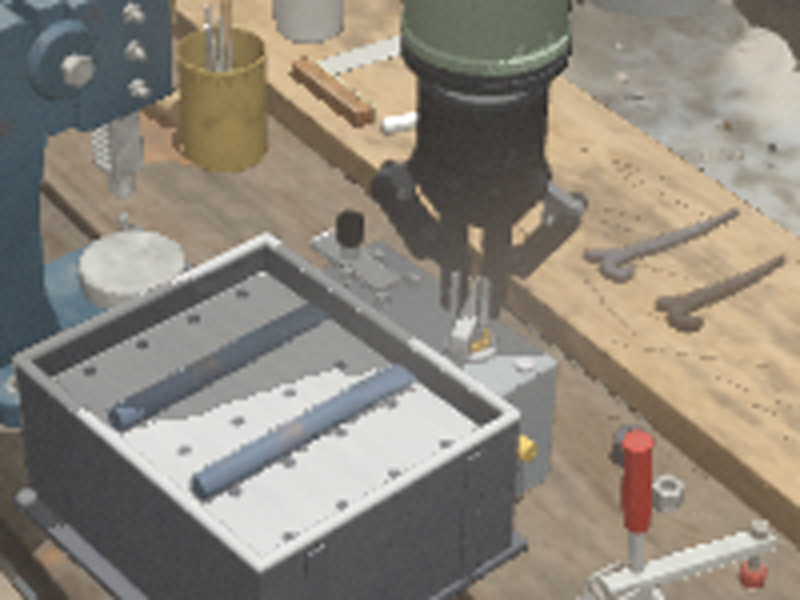

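The platform is sinking slowly with the valve at about 32°. Holding there and watching.

```bash

H='hold'; python3 -m creep '[{"rx":0,"ry":0,"rz":0,"tx":0,"ty":0,"tz":0,"hand":1},{"rx":0,"ry":0,"rz":0,"tx":0,"ty":0,"tz":0,"hand":1},{"rx":0,"ry":0,"rz":0,"tx":0,"ty":0,"tz":0,"hand":1},{"rx":0,"ry":0,"rz":0,"tx":0,"ty":0,"tz":0,"hand":1},{"rx":0,"ry":0,"rz":0,"tx":0,"ty":0,"tz":0,"hand":1},{"rx":0,"ry":0,"rz":0,"tx":0,"ty":0,"tz":0,"hand":1},{"rx":0,"ry":0,"rz":0,"tx":0,"ty":0,"tz":0,"hand":1},{"rx":0,"ry":0,"rz":0,"tx":0,"ty":0,"tz":0,"hand":1}]' | grep clock
python3 -m creep '[{"rx":0,"ry":0,"rz":0,"tx":0,"ty":0,"tz":0,"hand":1},{"rx":0,"ry":0,"rz":0,"tx":0,"ty":0,"tz":0,"hand":1},{"rx":0,"ry":0,"rz":0,"tx":0,"ty":0,"tz":0,"hand":1},{"rx":0,"ry":0,"rz":0,"tx":0,"ty":0,"tz":0,"hand":1},{"rx":0,"ry":0,"rz":0,"tx":0,"ty":0,"tz":0,"hand":1},{"rx":0,"ry":0,"rz":0,"tx":0,"ty":0,"tz":0,"hand":1},{"rx":0,"ry":0,"rz":0,"tx":0,"ty":0,"tz":0,"hand":1},{"rx":0,"ry":0,"rz":0,"tx":0,"ty":0,"tz":0,"hand":1}]'
python3 - <<'E'
from h import *
stt(); p=shot("wrist"); cv2.imwrite("pics/w30.png",p["pixels"])
p=shot("scene"); cv2.imwrite("pics/s30.png",cv2.resize(p["pixels"][120:270,190:390],None,fx=4,fy=4,interpolation=2))
E
```

```text
clock: 40.4
clock: 41.2
position: [0.6206, 0.0163, 0.0847]
tool_rot: [-3.14, 0.003, -2.478]
force: [-2.3, -0.4, 8.8]
grip_width: 0.0108
t 41.2 [0.6206 0.0163 0.0847] [-1.7994e+02  1.4000e-01 -1.4200e+02] F [-2.3 -0.4  8.8] w 0.0108
```

View pics/s30.png

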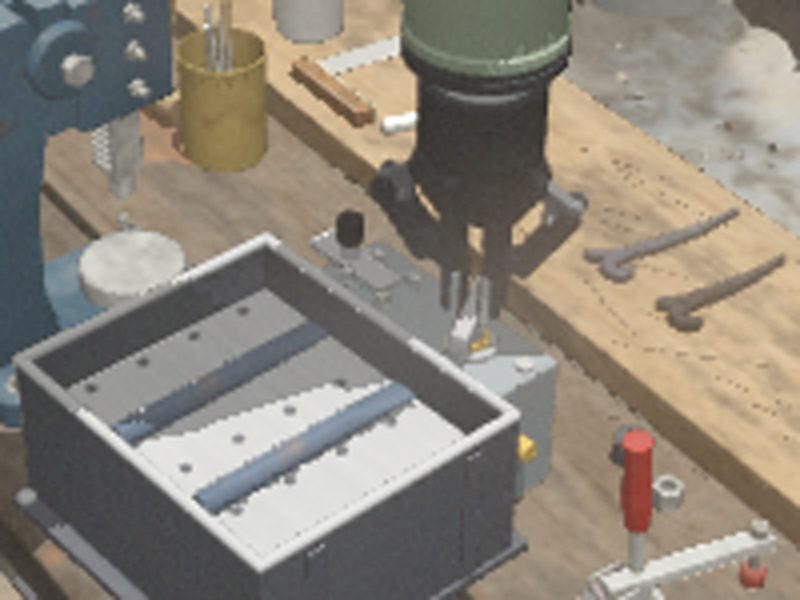

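```bash

python3 -m creep '[{"rx":0,"ry":0,"rz":0,"tx":0,"ty":0,"tz":0,"hand":1},{"rx":0,"ry":0,"rz":0,"tx":0,"ty":0,"tz":0,"hand":1},{"rx":0,"ry":0,"rz":0,"tx":0,"ty":0,"tz":0,"hand":1},{"rx":0,"ry":0,"rz":0,"tx":0,"ty":0,"tz":0,"hand":1},{"rx":0,"ry":0,"rz":0,"tx":0,"ty":0,"tz":0,"hand":1},{"rx":0,"ry":0,"rz":0,"tx":0,"ty":0,"tz":0,"hand":1},{"rx":0,"ry":0,"rz":0,"tx":0,"ty":0,"tz":0,"hand":1},{"rx":0,"ry":0,"rz":0,"tx":0,"ty":0,"tz":0,"hand":1}]' | grep clock
python3 -m creep '[{"rx":0,"ry":0,"rz":0,"tx":0,"ty":0,"tz":0,"hand":1},{"rx":0,"ry":0,"rz":0,"tx":0,"ty":0,"tz":0,"hand":1},{"rx":0,"ry":0,"rz":0,"tx":0,"ty":0,"tz":0,"hand":1},{"rx":0,"ry":0,"rz":0,"tx":0,"ty":0,"tz":0,"hand":1},{"rx":0,"ry":0,"rz":0,"tx":0,"ty":0,"tz":0,"hand":1},{"rx":0,"ry":0,"rz":0,"tx":0,"ty":0,"tz":0,"hand":1},{"rx":0,"ry":0,"rz":0,"tx":0,"ty":0,"tz":0,"hand":1},{"rx":0,"ry":0,"rz":0,"tx":0,"ty":0,"tz":0,"hand":1}]' | grep clock
python3 -m creep '[{"rx":0,"ry":0,"rz":0,"tx":0,"ty":0,"tz":0,"hand":1},{"rx":0,"ry":0,"rz":0,"tx":0,"ty":0,"tz":0,"hand":1},{"rx":0,"ry":0,"rz":0,"tx":0,"ty":0,"tz":0,"hand":1},{"rx":0,"ry":0,"rz":0,"tx":0,"ty":0,"tz":0,"hand":1},{"rx":0,"ry":0,"rz":0,"tx":0,"ty":0,"tz":0,"hand":1},{"rx":0,"ry":0,"rz":0,"tx":0,"ty":0,"tz":0,"hand":1},{"rx":0,"ry":0,"rz":0,"tx":0,"ty":0,"tz":0,"hand":1},{"rx":0,"ry":0,"rz":0,"tx":0,"ty":0,"tz":0,"hand":1}]' | grep clock
python3 -m creep '[{"rx":0,"ry":0,"rz":0,"tx":0,"ty":0,"tz":0,"hand":1},{"rx":0,"ry":0,"rz":0,"tx":0,"ty":0,"tz":0,"hand":1},{"rx":0,"ry":0,"rz":0,"tx":0,"ty":0,"tz":0,"hand":1},{"rx":0,"ry":0,"rz":0,"tx":0,"ty":0,"tz":0,"hand":1},{"rx":0,"ry":0,"rz":0,"tx":0,"ty":0,"tz":0,"hand":1},{"rx":0,"ry":0,"rz":0,"tx":0,"ty":0,"tz":0,"hand":1},{"rx":0,"ry":0,"rz":0,"tx":0,"ty":0,"tz":0,"hand":1},{"rx":0,"ry":0,"rz":0,"tx":0,"ty":0,"tz":0,"hand":1}]'
python3 - <<'E'
from h import *
stt(); p=shot("wrist"); cv2.imwrite("pics/w31.png",p["pixels"])
p=shot("scene"); cv2.imwrite("pics/s31.png",cv2.resize(p["pixels"][120:270,190:390],None,fx=4,fy=4,interpolation=2))
E
```

```text
clock: 42.1
clock: 42.9
clock: 43.7
clock: 44.5
position: [0.6205, 0.0163, 0.0847]
tool_rot: [-3.14, 0.002, -2.478]
force: [-3.6, -0.1, 8.8]
grip_width: 0.0107
t 44.5 [0.6205 0.0163 0.0847] [-1.7994e+02  1.4000e-01 -1.4200e+02] F [-3.6 -0.1  8.8] w 0.0107
```

View pics/s31.png

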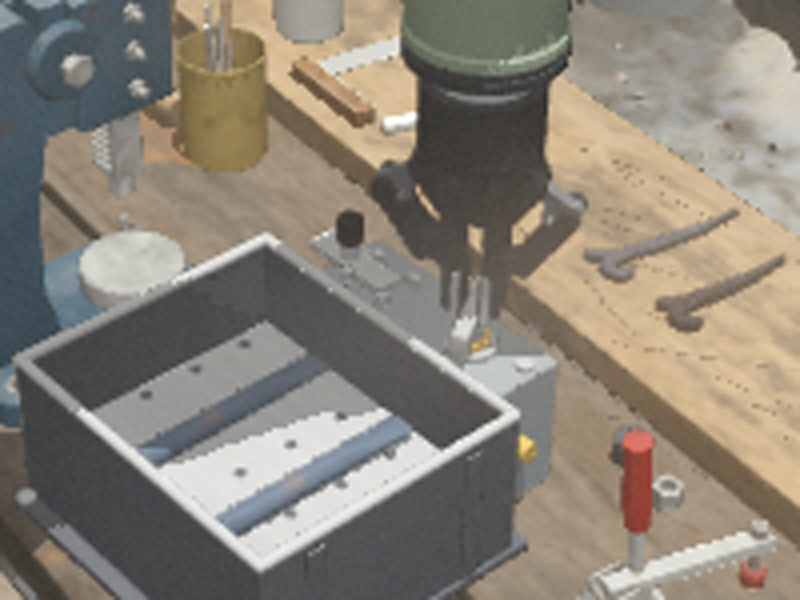

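```bash

python3 -m creep '[{"rx":0,"ry":0,"rz":0,"tx":0,"ty":0,"tz":0,"hand":1},{"rx":0,"ry":0,"rz":0,"tx":0,"ty":0,"tz":0,"hand":1},{"rx":0,"ry":0,"rz":0,"tx":0,"ty":0,"tz":0,"hand":1},{"rx":0,"ry":0,"rz":0,"tx":0,"ty":0,"tz":0,"hand":1},{"rx":0,"ry":0,"rz":0,"tx":0,"ty":0,"tz":0,"hand":1},{"rx":0,"ry":0,"rz":0,"tx":0,"ty":0,"tz":0,"hand":1},{"rx":0,"ry":0,"rz":0,"tx":0,"ty":0,"tz":0,"hand":1},{"rx":0,"ry":0,"rz":0,"tx":0,"ty":0,"tz":0,"hand":1}]' | grep clock
python3 -m creep '[{"rx":0,"ry":0,"rz":0,"tx":0,"ty":0,"tz":0,"hand":1},{"rx":0,"ry":0,"rz":0,"tx":0,"ty":0,"tz":0,"hand":1},{"rx":0,"ry":0,"rz":0,"tx":0,"ty":0,"tz":0,"hand":1},{"rx":0,"ry":0,"rz":0,"tx":0,"ty":0,"tz":0,"hand":1},{"rx":0,"ry":0,"rz":0,"tx":0,"ty":0,"tz":0,"hand":1},{"rx":0,"ry":0,"rz":0,"tx":0,"ty":0,"tz":0,"hand":1},{"rx":0,"ry":0,"rz":0,"tx":0,"ty":0,"tz":0,"hand":1},{"rx":0,"ry":0,"rz":0,"tx":0,"ty":0,"tz":0,"hand":1}]' | grep clock
python3 -m creep '[{"rx":0,"ry":0,"rz":0,"tx":0,"ty":0,"tz":0,"hand":1},{"rx":0,"ry":0,"rz":0,"tx":0,"ty":0,"tz":0,"hand":1},{"rx":0,"ry":0,"rz":0,"tx":0,"ty":0,"tz":0,"hand":1},{"rx":0,"ry":0,"rz":0,"tx":0,"ty":0,"tz":0,"hand":1},{"rx":0,"ry":0,"rz":0,"tx":0,"ty":0,"tz":0,"hand":1},{"rx":0,"ry":0,"rz":0,"tx":0,"ty":0,"tz":0,"hand":1},{"rx":0,"ry":0,"rz":0,"tx":0,"ty":0,"tz":0,"hand":1},{"rx":0,"ry":0,"rz":0,"tx":0,"ty":0,"tz":0,"hand":1}]' | grep clock
python3 - <<'E'
from h import *
p=shot("scene"); np.save("s32a.npy",p)
E
python3 -m creep '[{"rx":0,"ry":0,"rz":0,"tx":0,"ty":0,"tz":0,"hand":1},{"rx":0,"ry":0,"rz":0,"tx":0,"ty":0,"tz":0,"hand":1},{"rx":0,"ry":0,"rz":0,"tx":0,"ty":0,"tz":0,"hand":1},{"rx":0,"ry":0,"rz":0,"tx":0,"ty":0,"tz":0,"hand":1},{"rx":0,"ry":0,"rz":0,"tx":0,"ty":0,"tz":0,"hand":1},{"rx":0,"ry":0,"rz":0,"tx":0,"ty":0,"tz":0,"hand":1},{"rx":0,"ry":0,"rz":0,"tx":0,"ty":0,"tz":0,"hand":1},{"rx":0,"ry":0,"rz":0,"tx":0,"ty":0,"tz":0,"hand":1}]' |grep clock
python3 - <<'E'
from h import *
stt(); a=np.load("s32a.npy",allow_pickle=True).item()
p=shot("scene"); cv2.imwrite("pics/s32.png",cv2.resize(p["pixels"][120:270,190:390],None,fx=4,fy=4,interpolation=2))
d=np.abs(p["pixels"].astype(int)-a["pixels"]).sum(2)[190:260,205:310]; print("diff",d.mean(),d.max(), np.percentile(d,99))
# hole h2 (.4136,.1323) front-left etc: predicted pixel (crop) for depth; use back-left hole h4 (.5325,.1443)
for s in (0,.02,.04,.06,.065): 
    u=pr(p,[.5325,.1443,.107-s]); print(s,((u-[190,120])*4).round(0))
E
```

```text
clock: 45.4
clock: 46.2
clock: 47.0
clock: 47.85
t 47.85 [0.6206 0.0163 0.0848] [-1.7993e+02  1.5000e-01 -1.4200e+02] F [-3.7 -0.6  9.5] w 0.0108
diff 5.190476190476191 27 18.0
0 [239. 283.]
0.02 [240. 307.]
0.04 [241. 332.]
0.06 [242. 355.]
0.065 [242. 361.]
```

View pics/s32.png

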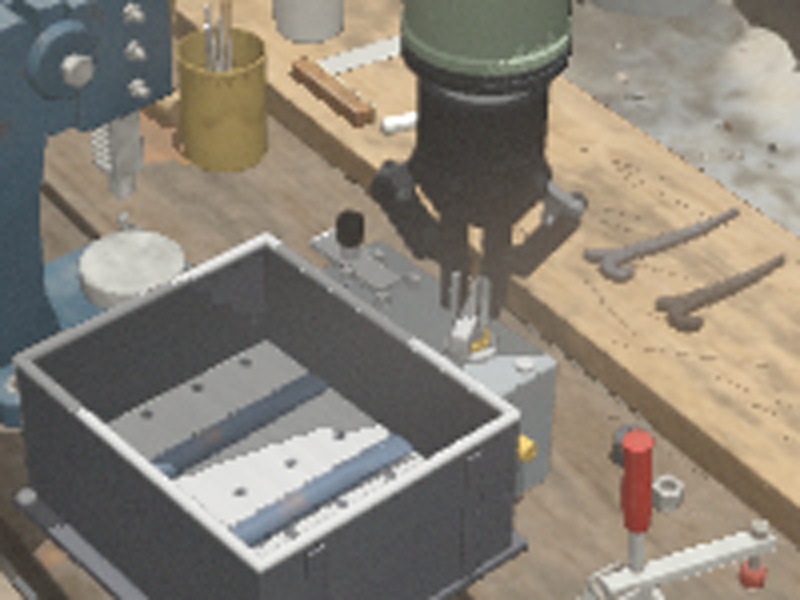

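The platform is fully down: the hole at crop (246,363) matches the 0.065 prediction, and nothing changed over the last 0.8 s. Shutting the valve, with a degree or so of overtravel against the stop.

```bash

python3 -m creep '[{"rx":0,"ry":0,"rz":6,"tx":0,"ty":0,"tz":0,"hand":1},{"rx":0,"ry":0,"rz":12,"tx":0,"ty":0,"tz":0,"hand":1},{"rx":0,"ry":0,"rz":18,"tx":0,"ty":0,"tz":0,"hand":1},{"rx":0,"ry":0,"rz":24,"tx":0,"ty":0,"tz":0,"hand":1},{"rx":0,"ry":0,"rz":30,"tx":0,"ty":0,"tz":0,"hand":1},{"rx":0,"ry":0,"rz":33,"tx":0,"ty":0,"tz":0,"hand":1},{"rx":0,"ry":0,"rz":34,"tx":0,"ty":0,"tz":0,"hand":1},{"rx":0,"ry":0,"rz":34,"tx":0,"ty":0,"tz":0,"hand":1}]'
python3 - <<'E'
from h import *
s=stt(); print(s["moment"])
E
```

```text
clock: 48.7
position: [0.6208, 0.0159, 0.0848]
tool_rot: [-3.141, 0.003, -3.072]
force: [-0.7, -3.1, 8.0]
grip_width: 0.0108
t 48.7 [0.6208 0.0159 0.0848] [-179.98    0.18 -175.99] F [-0.7 -3.1  8. ] w 0.0108
[-0.75672781  0.29530846  0.64521749]
```

```bash

python3 -m creep '[{"rx":0,"ry":0,"rz":0,"tx":0,"ty":0,"tz":0,"hand":-0.2},{"rx":0,"ry":0,"rz":0,"tx":0,"ty":0,"tz":0,"hand":-0.2},{"rx":0,"ry":0,"rz":0,"tx":0,"ty":0,"tz":0,"hand":-0.2},{"rx":0,"ry":0,"rz":0,"tx":0,"ty":0,"tz":0,"hand":-0.2},{"rx":0,"ry":0,"rz":-2,"tx":0,"ty":0,"tz":-30,"hand":-0.2},{"rx":0,"ry":0,"rz":-2,"tx":0,"ty":0,"tz":-65,"hand":-0.2},{"rx":0,"ry":0,"rz":-2,"tx":0,"ty":0,"tz":-65,"hand":-0.2},{"rx":0,"ry":0,"rz":-2,"tx":0,"ty":0,"tz":-65,"hand":-0.2}]'
python3 - <<'E'
from h import *
stt(); toolmove([.6065,.1305,.15],186)
p=shot("wrist"); cv2.imwrite("pics/w33.png",p["pixels"])
E
```

```text
clock: 49.5
position: [0.6202, 0.0166, 0.1489]
tool_rot: [3.141, 0.002, -3.036]
force: [0.1, 0.5, -1.3]
grip_width: 0.0513
t 49.5 [0.6202 0.0166 0.1489] [ 1.7996e+02  1.4000e-01 -1.7397e+02] F [ 0.1  0.5 -1.3] w 0.0513
t mm [  1.7 114.7  -1. ] r deg [0.  0.1 0. ]
```

View pics/w33.png

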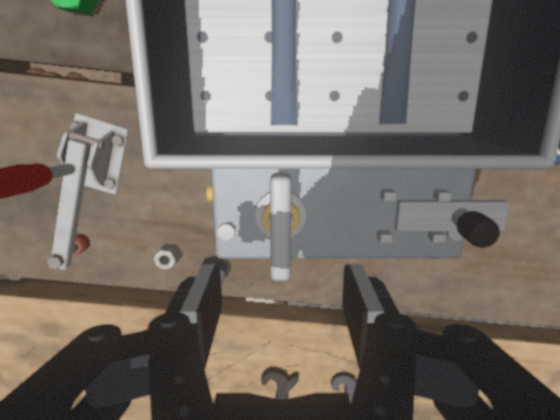

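```bash

python3 -m creep '[{"rx":0,"ry":0,"rz":0,"tx":0,"ty":35,"tz":0,"hand":-0.2},{"rx":0,"ry":0,"rz":0,"tx":0.5,"ty":75,"tz":0,"hand":-0.2},{"rx":0,"ry":0,"rz":0,"tx":1,"ty":105,"tz":0,"hand":-0.2},{"rx":0,"ry":0,"rz":0,"tx":1,"ty":115,"tz":0,"hand":-0.2},{"rx":0,"ry":0,"rz":0,"tx":1,"ty":115,"tz":0,"hand":-0.2},{"rx":0,"ry":0,"rz":0,"tx":1,"ty":115,"tz":0,"hand":-0.2}]'
python3 - <<'E'
from h import *
stt(); toolmove([.6065,.1305,.084],186)
p=shot("wrist"); cv2.imwrite("pics/w34.png",p["pixels"])
E
```

```text
clock: 50.15
position: [0.6068, 0.1294, 0.1479]
tool_rot: [-3.141, 0.0, -3.037]
force: [0.4, -0.1, 0.3]
grip_width: 0.0516
t 50.15 [0.6068 0.1294 0.1479] [-1.7998e+02  2.0000e-02 -1.7402e+02] F [ 0.4 -0.1  0.3] w 0.0516
t mm [ 0.2  1.2 63.9] r deg [-0.  0. -0.]
```

View pics/w34.png

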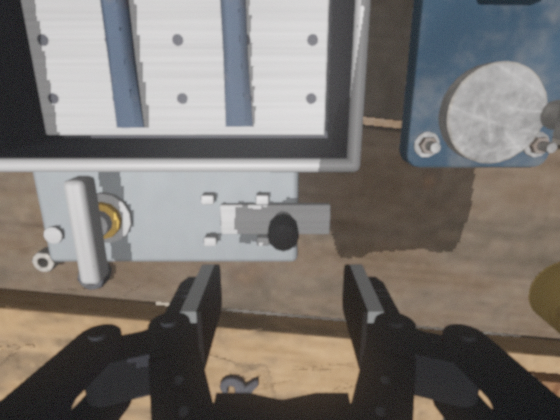

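```bash

python3 -m creep '[{"rx":0,"ry":0,"rz":0,"tx":0,"ty":1.2,"tz":30,"hand":-0.2},{"rx":0,"ry":0,"rz":0,"tx":0,"ty":1.2,"tz":55,"hand":-0.2},{"rx":0,"ry":0,"rz":0,"tx":0,"ty":1.2,"tz":65,"hand":-0.2},{"rx":0,"ry":0,"rz":0,"tx":0,"ty":1.2,"tz":65,"hand":-0.2},{"rx":0,"ry":0,"rz":0,"tx":0,"ty":1.2,"tz":65,"hand":1},{"rx":0,"ry":0,"rz":0,"tx":0,"ty":1.2,"tz":65,"hand":1},{"rx":0,"ry":0,"rz":0,"tx":0,"ty":1.2,"tz":65,"hand":1},{"rx":0,"ry":0,"rz":0,"tx":0,"ty":1.2,"tz":65,"hand":1}]' 40
python3 -m creep '[{"rx":0,"ry":0,"rz":0,"tx":0,"ty":-8,"tz":0,"hand":1},{"rx":0,"ry":0,"rz":0,"tx":0,"ty":-16,"tz":0,"hand":1},{"rx":0,"ry":0,"rz":0,"tx":0,"ty":-24,"tz":0,"hand":1},{"rx":0,"ry":0,"rz":0,"tx":0,"ty":-29,"tz":0,"hand":1},{"rx":0,"ry":0,"rz":0,"tx":0,"ty":-32,"tz":0,"hand":1},{"rx":0,"ry":0,"rz":0,"tx":0,"ty":-32,"tz":0,"hand":1},{"rx":0,"ry":0,"rz":0,"tx":0,"ty":-32,"tz":0,"hand":1}]'
```

```text
clock: 51.0
position: [0.6078, 0.1303, 0.085]
tool_rot: [-3.141, 0.003, -3.038]
force: [-0.8, -8.3, 7.9]
grip_width: 0.016
clock: 51.7
position: [0.611, 0.1003, 0.085]
tool_rot: [3.141, 0.003, -3.036]
force: [-2.2, 0.0, 7.8]
grip_width: 0.016
```

```bash

python3 -m creep '[{"rx":0,"ry":0,"rz":0,"tx":0,"ty":-2,"tz":0,"hand":1},{"rx":0,"ry":0,"rz":0,"tx":0,"ty":-2,"tz":0,"hand":1},{"rx":0,"ry":0,"rz":0,"tx":0,"ty":-2,"tz":0,"hand":1}]'
```

```text
clock: 52.0
position: [0.611, 0.1002, 0.085]
tool_rot: [3.139, 0.003, -3.035]
force: [-2.8, 7.6, 8.0]
grip_width: 0.0159
```

Against the stop: no further movement, 7.6 N reaction. I'll release, back off and check everything.

```bash

python3 -m creep '[{"rx":0,"ry":0,"rz":0,"tx":0,"ty":1,"tz":0,"hand":-0.2},{"rx":0,"ry":0,"rz":0,"tx":0,"ty":1,"tz":0,"hand":-0.2},{"rx":0,"ry":0,"rz":0,"tx":0,"ty":1,"tz":0,"hand":-0.2},{"rx":0,"ry":0,"rz":0,"tx":0,"ty":1,"tz":0,"hand":-0.2},{"rx":0,"ry":0,"rz":0,"tx":0,"ty":1,"tz":-35,"hand":-0.2},{"rx":0,"ry":0,"rz":0,"tx":0,"ty":1,"tz":-80,"hand":-0.2},{"rx":0,"ry":0,"rz":0,"tx":20,"ty":1,"tz":-120,"hand":-0.2},{"rx":0,"ry":0,"rz":0,"tx":40,"ty":1,"tz":-160,"hand":-0.2}]'
python3 -m creep '[{"rx":0,"ry":0,"rz":0,"tx":30,"ty":0,"tz":-40,"hand":-0.2},{"rx":0,"ry":0,"rz":0,"tx":60,"ty":0,"tz":-80,"hand":-0.2},{"rx":0,"ry":0,"rz":0,"tx":60,"ty":0,"tz":-80,"hand":-0.2},{"rx":0,"ry":0,"rz":0,"tx":60,"ty":0,"tz":-80,"hand":-0.2}]'
python3 - <<'E'
from h import *
stt()
p=shot("wrist"); cv2.imwrite("pics/w35.png",p["pixels"])
cv2.imwrite("pics/w35c.png",cv2.resize(p["pixels"][80:330,160:400],None,fx=2.4,fy=2.4,interpolation=2))
q=shot("scene"); cv2.imwrite("pics/s35.png",q["pixels"])
for r in viewer.outline_of("chisel_1_mid",p)[:3]: print(r["score"],np.round(r["bbox"]))
for u in ((.609,.1014,.138),(.5867,.0154,.134),(.6497,.0204,.134)): print(((pr(p,u)-[160,80])*2.4).round(0))
E
```

```text
clock: 52.8
position: [0.5698, 0.0944, 0.2448]
tool_rot: [3.141, 0.001, -3.037]
force: [-0.5, 0.7, 0.9]
grip_width: 0.0515
clock: 53.2
position: [0.5106, 0.0885, 0.3244]
tool_rot: [3.14, 0.004, -3.036]
force: [0.1, 0.6, -1.0]
grip_width: 0.0508
t 53.2 [0.5106 0.0885 0.3244] [ 179.92    0.2  -173.96] F [ 0.1  0.6 -1. ] w 0.0508
[295. 432.]
[109. 365.]
[114. 490.]
```

View pics/w35c.png

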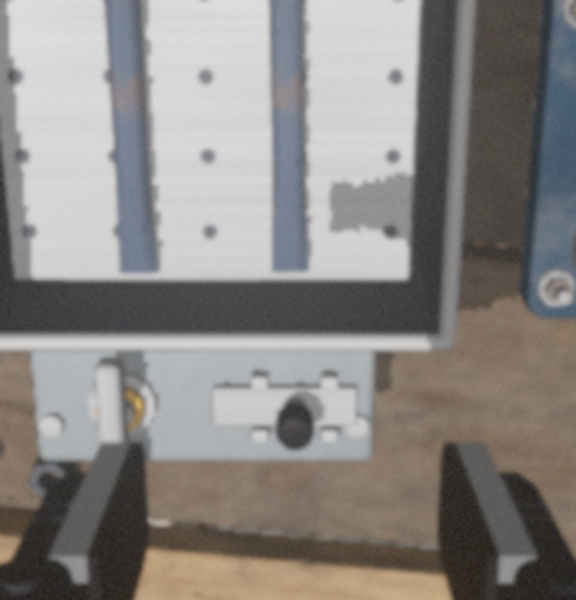

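View pics/s35.png

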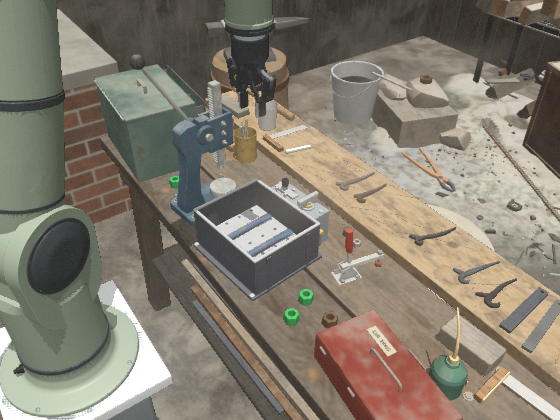

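The knob is back at its locked position (crop 295,428, predicted 295,432) and the bar is aligned shut. Both chisels lie flat on the lowered platform, and the rusty nut is on the bench at scene (330,318). Handing in.

```bash
python3 - <<'E'
from workcell import bot
print(bot.job_done())
E
```

```text
the job is handed in; nothing more can be done
None
```

I finished the job and handed it in at about 53 s; the system gives no verdict.

**What I did**
- **Nut:** I moved the rusty nut off the platform and left it on the bench, clear of the green look-alikes.
- **Chisels:** only two were there. I gripped them at 25 N and 28 N and laid them flat, side by side and about 78 mm apart on the platform. I picked the one by the press with the tool leaning 15°, to keep the arm clear.
- **Sinking:** I slid the bolt right out and opened the valve about 32°. The platform sank at roughly 8 to 9 mm/s until it was fully down.
- **Closing:** I turned the valve shut against its stop, then slid the bolt back in to its stop.

**Last checks**
- The platform depth matched the 65 mm prediction, and the view did not change over 0.8 s.
- The valve bar lies in line with the well, and the knob is back where it started.
- The bolt read 29 to 30 mm of travel and met a stop each way.
- The chisels are flat, the nut is on the bench, and the robot is touching nothing.

**What disagreed or went wrong**
- **TCP offset:** the reported TCP lies about 40 mm beyond the real fingertips. My first grip on the nut closed on air. I measured the offset by touching the platform and used it from then on.
- **Nut placing:** setting the nut down pushed about 46 N vertically (about 50 N in all) at the wrist for a moment, below the 120 N limit.
- **Detection networks:** they labelled the platform as a chisel and as a nut, and reported no chisels in the final picture. I found the chisels by colour and size instead.

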